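# Load the bench shaker

## Task

Load the shaker: fit the aluminium plate with two holes flat and fully home on the shaker's round and diamond locating pins, and then set the lidded dish on the middle of that plate. Stand the wide capped jar inside the wide ring and the narrow capped jar inside the narrow ring, down on the deck, keeping jars and dish upright throughout. Leave the open jar and the plate with a single hole where they are.

Things in the scene. Friction and masses are not known exactly. Their poses are not given: they have to be found in the camera images.
- pin_plate_center (a point): Aluminium adapter plate, 110 x 56 x 14 mm, about 0.2 kg, lying flat on the bench: the one with TWO through holes on its long centre line. Origin at its centre, half-way up (7 mm above its underside); x along its length, z up. The big hole (20 mm) is at x = -38 mm, the small hole (14 mm) at x = +38 mm. To be gripped across its 56 mm width (y).
- odd_plate_center (a point): Look-alike that stays: aluminium plate of the same 110 x 56 x 14 mm but with ONE 20 mm hole in its middle. Origin at its centre, half-way up; x along its length.
- wide_jar_center (a point): Wide amber jar closed with a flat white cap (with a grey disc on top) as wide as the jar: 58 mm diameter, 55 mm high, about 0.16 kg. Origin half-way up on its axis; z up.
- narrow_jar_center (a point): Narrow amber jar closed with a flat white cap (with a grey disc on top) as wide as the jar: 36 mm diameter, 55 mm high, about 0.08 kg. Origin half-way up on its axis; z up.
- open_jar_center (a point): Look-alike that stays: amber jar without a cap, open at the top, 58 mm diameter, 55 mm high. Origin half-way up on its axis; z up.
- dish_center (a point): Squat round white dish closed with a blue lid: 28 mm high; lid (upper 11 mm) 54 mm diameter, dish below it 50 mm; about 0.06 kg. Origin half-way up on its axis; z up.
- pin_base: Fixed white base on the deck, 112 x 46 x 8 mm. Origin: centre of its underside, at deck level; x lengthwise. Round pin (18 mm) at x = -38 mm, diamond pin (8 mm along x, 12 mm across) at x = +38 mm; both rise 11 mm above the base, the upper 6 mm tapered. Big hole goes on round pin, small on diamond, 1 mm clearance. Seated, the plate's underside is 8 mm, its centre 15 mm, its top 22 mm above the origin.
- shaker: Low fixed white bench shaker. Origin: centre of its underside, on the bench; y along its length. Black deck 160 x 380 mm, its top 24 mm above the bench; rim stands 6 mm above the deck; control box 36 mm high beyond the +x side. Pin base and the two rings stand on the deck in a row along y, 120 mm apart, in any order.
- wide_ring: Wide steel ring fixed on the shaker deck: 86 mm outside, 74 mm inside, 10 mm high, its floor is the deck. Origin at its centre, at deck level (24 mm above the bench).
- narrow_ring: Narrow steel ring fixed on the shaker deck: 64 mm outside, 52 mm inside, 10 mm high, its floor is the deck. Origin at its centre, at deck level (24 mm above the bench).

How it is judged:
By the outcome, as a careful person would: the job done as asked, in the order asked, and still so for the second after the job is handed in, with the robot touching nothing.
It also fails if it takes over 96 s, if anything falls off the work surface, if the arm or the gripper's body presses on something with over 40 N, if the wrist force passes 120 N, or if a joint passes its speed limit or range.

## Robot

A 6-joint arm with a two-finger parallel gripper is mounted at the origin on the work surface. World frame = base frame: x ahead of the robot, y to its left, z up, the work surface at z = 0. Lengths are in mm, angles in rad, forces in N, time in s.
With the tool pointing down it reaches from about 300 to 875 mm from the base axis. Payload 6.4 kg.
Tool frame: the origin (TCP) lies at the very end of the fingers, on their centre line; the grasp point (between the pads) lies 19 mm behind it; z points along the fingers, y is the direction in which the jaws open and shut (so a half turn about z gives the same grasp; the last joint's range is limited). The gripper opens to 85 mm and grips with 20 to 120 N. Pads are 22 mm wide; open, the fingers measure 114 mm over their backs; the gripper's body (76 mm by 85 mm) begins 54 mm behind the grasp point. The pads swing forward as they close: fully open they stand 13 mm farther back than shut.
Start: joints at [-1.467, 0.181, 1.607, -0, 1.354, -0.206], TCP at [175.315, -547.636, 231.288] pointing down, gripper open.
Joint ranges: [-2.99, 2.99], [-0.89, 2.07], [0.3, 2.58], [-1.14, 4.28], [0, 2.63], [-3.12, 3.12]. Speed limits (rad/s): [2.57, 2.57, 3.01, 3.14, 3.14, 3.14].

## Interface

Orientations are given as a unit quaternion [x, y, z, w].
In Python, from bench import arm, cams, finder gives the robot as it stands.
- The arm moves only by the tool step_arm, never from a script. Its arguments are lists of equal length, an entry for each row: "fingers": the closure, from 0 (fully open) to 1 (shut); "slide": the shift along the tool's x, y, z in m, a list of three; "rotation": the turn, a rotation vector about the tool's x, y, z in rad, a list of three. A call has 1 to 10 rows; each row shifts and turns the commanded pose from where the row before left it, along the tool's axes as they then stand; what a row does not reach is not made up. A row lasts 1/10 s, in which the tool goes at most 50 mm and 8.59 degrees, less where a joint would pass 70% of its speed; a pose out of reach is approached as far as the arm can. A call with a gripper value outside its range is refused whole. The fingers move at their own pace and stop on an object; "newtons" is the grip in N (left out, the last holds). Time passes only in rows, so rows that do not move let the fingers close. It gives the time, the measured TCP pose, the force and the opening at its end, in the units of the state.
- arm.read_state(): the state, without advancing time (a new reading comes with each control period).
- cams.get_image(name): name is "scene" or "top" or "wrist"; returns a dict with "frame" (400x640x3 uint8, red, green, blue), "z_map" (400x640 float32, mm along the optical axis (not along the pixel's ray), 0 where there is no reading), "camera_matrix" (3x3 intrinsics, pixels), "xyz" and "rotation" of the camera in the world; the wrist camera has in their place "mount" (4x4, takes a point from camera to tool coordinates, whose origin is the TCP and whose axes are the flange's). Camera axes: x right, y down, z forward; pixel columns grow to the right and rows downward; lengths in mm; the calibration is good to about 2 mm. A picture is of the moment at which its call begins: read the wrist's pose just before it.
- arm.close_job(): hands the job in, once; it reports no verdict.
Trained networks look in the newest picture that a camera, given by its name, has taken for a name from the list of things; names that differ only in an ending like _2 or _b are one class to them, and where a whole thing is asked for, a point or a joint stands for the part that bears it (a point fixed in the world has none). Each returns a list of dicts, best first, with "confidence" (0 to 1); they miss things now and then, are a little off and sometimes report something else, mostly with a low value. They report only what shows in the picture. A call takes as long as a camera call.
- finder.trace(camera, label): "pixels" (400x640 bool, what is visible of it).
- finder.mark_of(camera, label): "location" ([x, y, z] in mm, in world coordinates, good to about 4 mm: a listed point, or the origin of a listed thing).
The state is a dict: "t": time; "q": joint angles; "joint_vel": joint speeds; "joint_torque": joint torques, N m; "tool_pos": TCP position; "tcp_rot": TCP orientation; "wrist_force": force on the tool from outside, world axes, zero at the start; "torque": the same for the moment, N m; "gripper_width": finger opening in mm.
Only numpy, scipy, OpenCV 4.12 (cv2) and the standard library are available. Lean on these libraries where they do the work, as an engineer would, in place of code of your own. Each camera call takes 0.05 s, during which the arm holds its last target.

## Working session

There is one attempt and no reset: what is moved stays moved. The work goes in short steps, Python scripts to look and compute and a tool call to move; the robot and the scene stay as the last step left them, time stands still between calls to the robot, and variables do not carry over. Pictures are saved under pics/ and viewed, and the job is handed in when it is done.

Besides the shell and the picture viewer there is one more tool, called after "Emit:" as name(argument=value, ...) on one line, values as JSON. step_arm: Moves the arm, as the interface text tells. Its arguments: {"type":"object","properties":{"fingers":{"type":"array"},"slide":{"type":"array"},"rotation":{"type":"array"},"newtons":{"type":"number"}},"required":["fingers","slide","rotation"]}

```bash
ls; mkdir -p pics
python3 - <<'E'
from bench import arm,cams,finder
import cv2,numpy as np
s=arm.read_state();print(s)
for n in ["top","scene"]:
    im=cams.get_image(n);cv2.imwrite(f"pics/{n}0.png",im["frame"][:,:,::-1]);print(n,im["xyz"],im["rotation"],im["camera_matrix"])
    for l in ["pin_plate_center","odd_plate_center","wide_jar_center","narrow_jar_center","open_jar_center","dish_center","pin_base","shaker","wide_ring","narrow_ring"]:
        print(l,[(np.round(d["location"],1).tolist(),round(d["confidence"],2)) for d in finder.mark_of(n,l)][:3])
print(arm.read_state()["t"])
E
```

```text
pics
{'t': 0.0, 'q': array([-1.46728733e+00,  1.81536206e-01,  1.60800446e+00,  1.97665598e-06,
        1.35377127e+00, -2.06302872e-01]), 'joint_vel': array([-0.00065793, -0.00029138,  0.00149944, -0.00174927, -0.00040757,
        0.00019599]), 'joint_torque': array([-1.59806506e-03, -4.44873512e+01, -3.51339304e+01, -1.64159628e-04,
        9.08099755e-03, -3.45311457e-05]), 'tool_pos': array([ 175.26424754, -547.06967626,  230.38857284]), 'tcp_rot': array([ 9.88025716e-01,  1.54286892e-01,  4.51271099e-05, -8.58455427e-04]), 'wrist_force': array([-0.21230784, -0.18683571, -0.11453037]), 'torque': array([ 0.01686988,  0.00640645, -0.00521133]), 'gripper_width': 85.47401716074546}
top [ 366.79976425    2.49884363 1207.06625405] [-0.69466672  0.71442879 -0.06093123  0.05759368] [[487.27560511   0.         326.50163239]
 [  0.         487.27560511 191.44556654]
 [  0.           0.           1.        ]]
pin_plate_center [([453.8, -76.5, 5.4], 0.66)]
odd_plate_center [([443.1, 76.3, 3.2], 0.65)]
wide_jar_center [([453.3, 233.6, 28.1], 0.66)]
narrow_jar_center [([439.8, -249.8, 27.3], 0
[... 256 characters left out ...]
cene [1064.8997683  -594.21145111  774.34076654] [ 0.85536677  0.31695411 -0.1473284  -0.3823377 ] [[471.66593905   0.         320.09092331]
 [  0.         471.66593905 198.69637666]
 [  0.           0.           1.        ]]
pin_plate_center [([450.4, -73.4, 11.1], 0.63)]
odd_plate_center [([443.4, 76.0, 6.1], 0.6)]
wide_jar_center [([453.8, 234.4, 28.7], 0.61)]
narrow_jar_center [([439.2, -241.8, 27.9], 0.63)]
open_jar_center [([576.0, -322.1, 28.4], 0.92)]
dish_center [([571.5, 354.2, 14.1], 0.67)]
pin_base [([613.4, 154.5, 24.2], 0.87)]
shaker [([580.4, -321.5, 29.7], 0.63), ([625.0, 36.7, 0.7], 0.59), ([445.9, 77.5, 4.8], 0.32)]
wide_ring [([618.0, 35.1, 24.0], 0.61)]
narrow_ring []
1.1
```

View pics/top0.png

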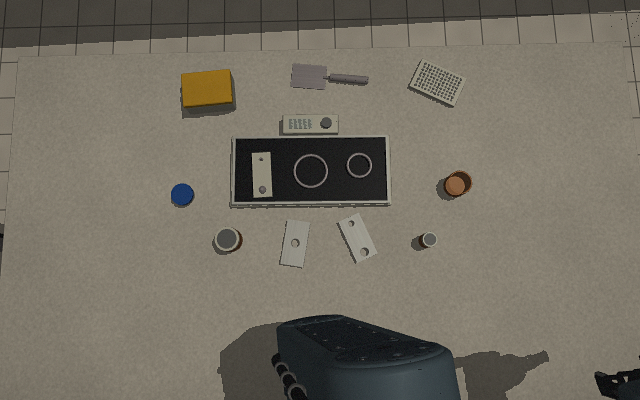

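View pics/scene0.png

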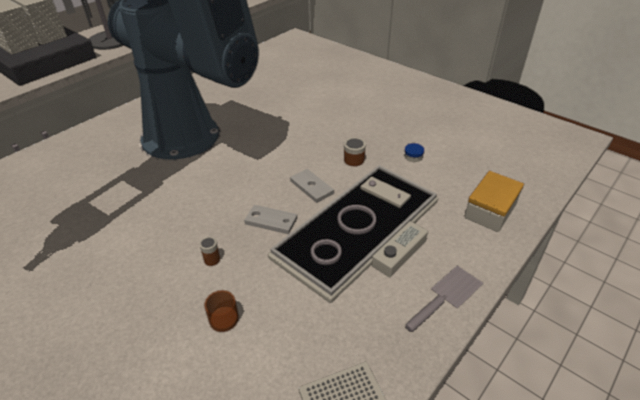

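```bash
cat > h.py <<'E'
from bench import arm,cams,finder
import cv2,numpy as np
from scipy.spatial.transform import Rotation as R
def grab(n,name=None):
    s=arm.read_state(); im=cams.get_image(n)
    K=np.array(im["camera_matrix"])
    if n=="wrist":
        T=np.eye(4);T[:3,:3]=R.from_quat(s["tcp_rot"]).as_matrix();T[:3,3]=s["tool_pos"]
        C=T@np.array(im["mount"])
    else:
        C=np.eye(4);C[:3,:3]=R.from_quat(im["rotation"]).as_matrix();C[:3,3]=im["xyz"]
    im["K"]=K;im["C"]=C
    if name: cv2.imwrite(f"pics/{name}.png",im["frame"][:,:,::-1])
    return im
def ray(im,uv,z):
    uv=np.atleast_2d(np.asarray(uv,float))
    d=np.c_[uv,np.ones(len(uv))]@np.linalg.inv(im["K"]).T@im["C"][:3,:3].T
    o=im["C"][:3,3]
    return o+d*((z-o[2])/d[:,2])[:,None]
def proj(im,p):
    p=np.atleast_2d(np.asarray(p,float))
    c=(p-im["C"][:3,3])@im["C"][:3,:3]
    q=c@im["K"].T
    return q[:,:2]/q[:,2:]
def yaw(s=None):
    s=s or arm.read_state(); M=R.from_quat(s["tcp_rot"]).as_matrix()
    return np.arctan2(M[1,0],M[0,0])
def goto(pos,yw=None):
    """print tool-frame rotation to reach yaw first, then slide"""
    s=arm.read_state(); M=R.from_quat(s["tcp_rot"]).as_matrix()
    yw=yaw(s) if yw is None else yw
    T=np.array([[np.cos(yw),np.sin(yw),0],[np.sin(yw),-np.cos(yw),0],[0,0,-1]])
    rv=R.from_matrix(M.T@T).as_rotvec()
    d=T.T@(np.array(pos)-s["tool_pos"])/1000
    print("t",round(s["t"],2),"at",np.round(s["tool_pos"],1),"yaw",round(yaw(s),4),"rotvec",np.round(rv,4),"slide m",np.round(d,4),"w",round(s["gripper_width"],1),"F",np.round(s["wrist_force"],1))
E
python3 - <<'E'
from h import *
im=grab("wrist","w0");print(np.round(im["mount"],3),im["K"])
t=grab("top")
for n,p,z in [("plate big",(364,252),14),("plate small",(351,223),14),("round pin",(263,189),43),("diam",(261,159),43),("odd",(295,243),14)]:
    print(n,ray(t,p,z).round(1))
goto([452,-75,230],0.42)
E
```

```text
[[-0.00000e+00 -9.66000e-01 -2.58000e-01  6.63620e+01]
 [ 1.00000e+00 -0.00000e+00 -1.00000e-03 -1.00000e-01]
 [ 1.00000e-03 -2.58000e-01  9.66000e-01 -1.43237e+02]
 [ 0.00000e+00  0.00000e+00  0.00000e+00  1.00000e+00]] [[360.31032379   0.         320.82031915]
 [  0.         360.31032379 195.05487314]
 [  0.           0.           1.        ]]
plate big [[416.9 -93.   14. ]]
plate small [[488.5 -64.   14. ]]
round pin [[574.2 147.9  43. ]]
diam [[649.  152.3  43. ]]
odd [[443.5  74.4  14. ]]
t 1.2 at [ 175.3 -547.7  231.3] yaw 0.3098 rotvec [ 0.      0.     -0.1102] slide m [ 0.4454 -0.3188  0.0013] w 85.4 F [ 0.3 -0.4 -0. ]
```

View pics/w0.png

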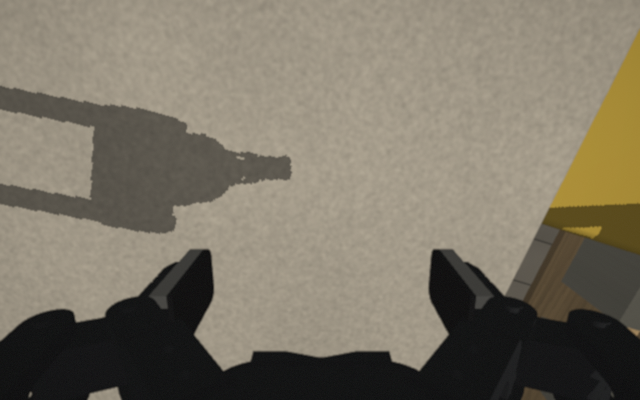

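Emit:
step_arm(fingers=[0,0,0,0,0,0,0,0,0,0], slide=[[0,0,0],[0.03,-0.022,0],[0.03,-0.022,0],[0.03,-0.022,0],[0.03,-0.022,0],[0.03,-0.022,0],[0.03,-0.022,0],[0.03,-0.022,0],[0.03,-0.022,0],[0.03,-0.022,0]], rotation=[[0,0,-0.075],[0,0,0],[0,0,0],[0,0,0],[0,0,0],[0,0,0],[0,0,0],[0,0,0],[0,0,0],[0,0,0]], newtons=40)

```text
t: 2.2
tool_pos: [351.8, -261.5, 231.6]
tcp_rot: [0.982, 0.191, 0.0, 0.0]
wrist_force: [0.5, -0.2, 0.1]
gripper_width: 85.5
```

```bash
python3 -c "
from h import *
goto([452.7,-78.5,130],0.385)"
```

```text
t 2.2 at [ 351.8 -261.5  231.6] yaw 0.3846 rotvec [ 0.0007 -0.0003 -0.0004] slide m [ 0.1622 -0.1317  0.1016] w 85.5 F [ 0.5 -0.2  0.1]
```

Emit:
step_arm(fingers=[0,0,0,0,0,0,0], slide=[[0.027,-0.022,0.017],[0.027,-0.022,0.017],[0.027,-0.022,0.017],[0.027,-0.022,0.017],[0.027,-0.022,0.017],[0.027,-0.022,0.017],[0,0,0]], rotation=[[0,0,0],[0,0,0],[0,0,0],[0,0,0],[0,0,0],[0,0,0],[0,0,0]])

```text
t: 2.9
tool_pos: [451.4, -75.9, 127.1]
tcp_rot: [0.981, 0.193, -0.001, -0.002]
wrist_force: [-1.0, 0.3, -0.5]
gripper_width: 85.1
```

```bash
python3 -c "
from h import *
goto([452.7,-78.5,130],0.385)
im=grab('wrist','w1')
print(proj(im,[[416.9,-93,14],[488.5,-64,14]]))
m=finder.trace('wrist','pin_plate_center')
print([d['confidence'] for d in m]); 
print(finder.mark_of('wrist','pin_plate_center'))
if m:
  p=m[0]['pixels'].astype('uint8')
  print(cv2.minAreaRect(np.argwhere(p)[:,::-1].astype('int32')))
"
```

```text
t 2.9 at [451.4 -75.9 127.1] yaw 0.3888 rotvec [-0.0036  0.002   0.0037] slide m [ 0.0002  0.0029 -0.0029] w 85.1 F [-1.   0.3 -0.5]
[[325.24964743 240.68755202]
 [325.98253043 138.74771292]]
[0.95]
[{'location': [452.6, -76.0, 7.5], 'confidence': 0.59}]
((322.98492431640625, 185.9168701171875), (146.90249633789062, 80.02005767822266), 89.20427703857422)
```

View pics/w1.png

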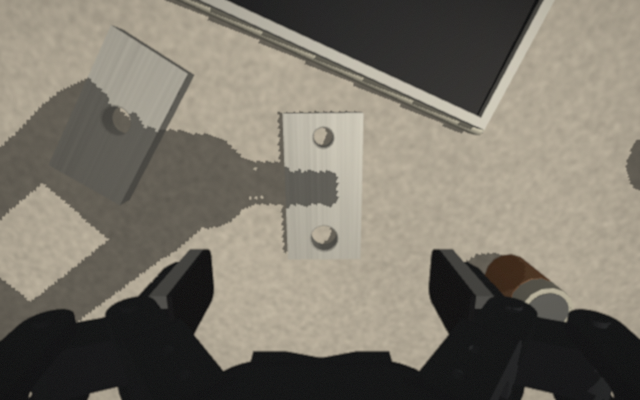

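```bash
python3 -c "
from h import *
for i in range(3):
  im=grab('wrist'); s=arm.read_state(); print(s['t'],s['tool_pos'].round(2),round(yaw(s),4))
c=cv2.resize(im['frame'][100:275,260:385],None,fx=4,fy=4,interpolation=cv2.INTER_CUBIC)[:,:,::-1]
c=cv2.resize(c,(428,600)); cv2.imwrite('pics/w1z.png',c)
print(ray(im,[[323.2,186]],14))
"
```

```text
3.1 [452.08 -80.32 129.85] 0.3846
3.15 [452.12 -80.63 130.  ] 0.3837
3.2 [452.08 -80.74 130.02] 0.3833
[[456.54668056 -80.69686369  14.        ]]
```

View pics/w1z.png

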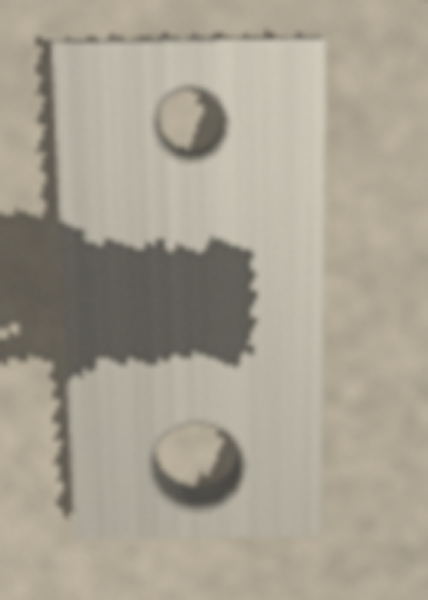

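```bash
python3 -c "
from h import *
im=grab('wrist'); s=arm.read_state(); print(s['tool_pos'].round(2),yaw(s))
f=lambda x,y:(260+x/3.424-.4,100+y/3.4286-.4)
P=ray(im,[f(191,122),f(198,464),f(50,42),f(326,38),f(321,538),f(72,535)],14)
print(P.round(1)); d=P[0]-P[1]; print('holes d',np.linalg.norm(d),'mid',(P[0]+P[1])/2,'yaw',np.arctan2(d[1],d[0]))
print('corner mid',P[2:].mean(0)); 
for a,b in((2,5),(3,4)):
  d=P[a]-P[b];print(np.linalg.norm(d),np.arctan2(d[1],d[0]))
print(np.linalg.norm(P[2]-P[3]))
goto([*((P[0]+P[1])/2)[:2],130],0.385)
"
```

```text
[452.07 -80.72 129.98] 0.3830884599094842
[[ 489.   -61.7   14. ]
 [ 419.1  -91.2   14. ]
 [ 493.2  -28.9   14. ]
 [ 515.1  -81.    14. ]
 [ 412.9 -123.9   14. ]
 [ 392.4  -71.    14. ]]
holes d 75.87379504882749 mid [454.01477908 -76.42383667  14.        ] yaw 0.3997106258554133
corner mid [453.3931063 -76.1720382  14.       ]
109.30512101865271 0.3954371478543782
110.86180286232879 0.3969266926913008
56.54181752949393
t 3.25 at [452.1 -80.7 130. ] yaw 0.3831 rotvec [ 0.0011 -0.0009 -0.0019] slide m [ 0.0034 -0.0033 -0.    ] w 85.2 F [0.  0.2 0.7]
```

```bash
python3 -c "
from h import *
im=grab('wrist'); z=im['z_map']; M=np.array(im['mount'])
for v in range(250,320,8):
  o=[]
  for u in (180,190,200,210,434,440,450,460,470):
    d=z[v,u]; p=np.linalg.inv(im['K'])@[u,v,1]*d; q=M[:3,:3]@p+M[:3,3]; o.append(q.round(0).astype(int).tolist() if d<200 else None)
  print(v,o)
"
```

```text
250 [None, [12, -49, -19], [12, -45, -18], None, [12, 42, -18], [12, 45, -18], [12, 48, -19], None, None]
258 [None, [12, -46, -26], [12, -43, -25], [7, -43, -15], [8, 43, -18], [11, 42, -25], [12, 45, -26], None, None]
266 [[12, -47, -32], [12, -44, -32], [9, -43, -26], [4, -43, -16], [5, 43, -19], [8, 43, -25], [12, 43, -33], [12, 47, -31], [8, 54, -24]]
274 [[12, -45, -38], [11, -43, -36], [7, -43, -28], [1, -43, -17], [3, 42, -20], [6, 42, -27], [11, 42, -36], [12, 45, -37], [12, 48, -38]]
282 [[12, -43, -43], [9, -43, -37], [4, -43, -28], [-2, -43, -17], [0, 42, -21], [4, 42, -28], [8, 43, -36], [12, 43, -43], [12, 46, -43]]
290 [[11, -42, -46], [6, -43, -37], [1, -43, -28], [-6, -43, -17], [-3, 43, -21], [0, 43, -26], [6, 42, -37], [10, 42, -45], [12, 44, -48]]
298 [[8, -43, -46], [4, -43, -38], [-2, -43, -30], [-9, -43, -18], [-6, 43, -22], [-2, 43, -28], [3, 42, -38], [7, 43, -44], [12, 42, -52]]
306 [[5, -43, -46], [1, -43, -39], [-4, -43, -30], None, [-9, 43, -23], [-5, 42, -29], [0, 42, -38], [5, 42, -46], [8, 43, -51]]
314 [[4, -42, -48], [-2, -43, -39], [-8, -43, -30], None, None, [-8, 43, -30], [-3, 43, -38], [3, 43, -46], [6, 43, -51]]
```

Emit:
step_arm(fingers=[0,0,0,0], slide=[[0.0034,-0.0033,0.04],[0,0,0.04],[0,0,0.015],[0,0,0]], rotation=[[0,0,-0.015],[0,0,0],[0,0,0],[0,0,0]])

```text
t: 3.7
tool_pos: [451.7, -75.0, 32.2]
tcp_rot: [0.98, 0.198, -0.002, -0.001]
wrist_force: [-0.1, 0.6, -0.8]
gripper_width: 85.3
```

```bash
python3 -c "
from h import *
im=grab('wrist','w2')
goto([453.7,-76.3,5],0.398)
"
```

```text
t 3.75 at [453.  -75.5  33.8] yaw 0.3987 rotvec [-0.0015  0.0014  0.0007] slide m [0.0003 0.001  0.0288] w 85.4 F [ 1.  -0.2  1. ]
```

View pics/w2.png

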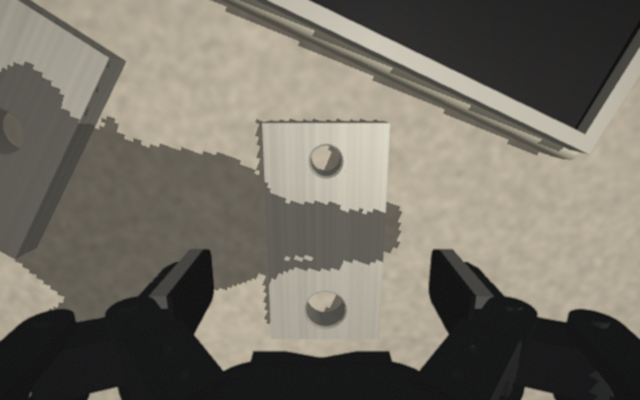

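Emit:
step_arm(fingers=[0,0,0,0.2,0.3,0.4,0.5,0.5,0.5], slide=[[0,0.001,0.016],[0,0,0.017],[0,0,0],[0,0,0],[0,0,0],[0,0,0],[0,0,0],[0,0,0],[0,0,0]], rotation=[[0,0,0],[0,0,0],[0,0,0],[0,0,0],[0,0,0],[0,0,0],[0,0,0],[0,0,0],[0,0,0]], newtons=50)

```text
t: 4.65
tool_pos: [455.4, -76.8, 3.1]
tcp_rot: [0.98, 0.199, 0.001, 0.001]
wrist_force: [-1.6, 0.0, 8.7]
gripper_width: 54.0
```

```bash
python3 -c "
from h import *
im=grab('wrist','w3')
goto([453.7,-76.3,0],0.398)
z=im['z_map']; M=np.array(im['mount'])
vv,uu=np.mgrid[0:400:2,0:640:2]; d=z[vv,uu]; P=np.stack([uu*d,vv*d,d],-1)@np.linalg.inv(im['K']).T@M[:3,:3].T+M[:3,3]
k=(d>0)&(abs(abs(P[...,1])-31)<4)&(P[...,2]<20)&(abs(P[...,0])<14)
q=P[k]; print(len(q)); 
for s in(-1,1): print(np.sort(q[q[:,1]*s>0][:,2])[-10:].round(1))
"
```

```text
t 4.7 at [455.4 -76.8   3.1] yaw 0.3999 rotvec [ 0.002  -0.0016  0.0019] slide m [-0.0013 -0.0011  0.0031] w 54.0 F [-1.9  0.8  8.8]
1410
[2.9 2.9 2.9 2.9 3.  3.  3.2 3.3 3.5 3.6]
[2.8 2.9 3.  3.  3.1 3.1 3.1 3.3 3.3 3.6]
```

View pics/w3.png

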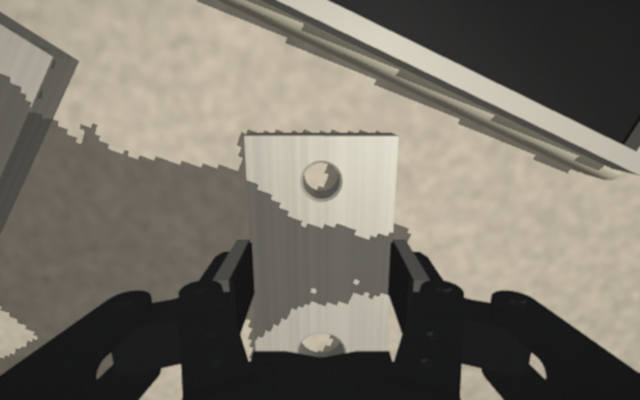

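Emit:
step_arm(fingers=[0.5,0.5,0.5,0.5,0.5,0.5,0.5,0.5], slide=[[0,0,-0.02],[0,0,-0.04],[0,0,-0.05],[0,0,-0.05],[0,0,-0.04],[0,0,0],[0,0,0],[0,0,0]], rotation=[[0,0,0],[0,0,0],[0,0,0.1],[0,0,0.12],[0,0,0.12],[0,0,0],[0,0,0],[0,0,0]], newtons=60)

```text
t: 5.5
tool_pos: [452.9, -75.6, 199.8]
tcp_rot: [1.0, 0.03, -0.001, -0.001]
wrist_force: [-0.1, 0.1, -3.1]
gripper_width: 54.1
```

```bash
python3 -c "
from h import *
im=grab('wrist','w4')
goto([524,145,200],0.059)
"
```

```text
t 5.55 at [452.8 -75.6 199.4] yaw 0.0606 rotvec [-0.0018  0.0034  0.0016] slide m [ 0.0841 -0.216  -0.0006] w 54.0 F [ 0.1 -0.7 -2.3]
```

View pics/w4.png

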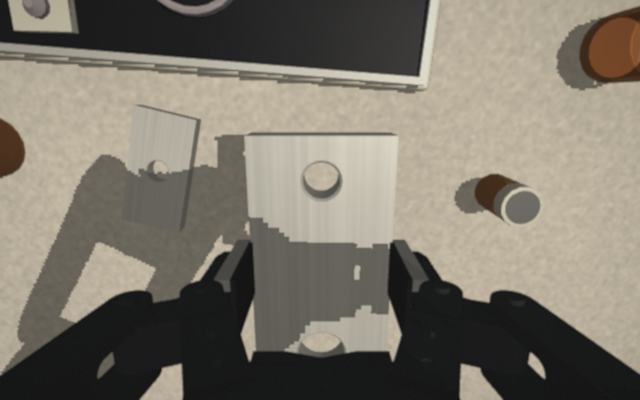

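Emit:
step_arm(fingers=[0.5,0.5,0.5,0.5,0.5,0.5,0.5,0.5,0.5,0.5], slide=[[0.006,-0.016,0],[0.012,-0.03,0],[0.012,-0.03,0],[0.012,-0.03,0],[0.012,-0.03,0],[0.012,-0.03,0],[0.012,-0.03,0],[0.006,-0.02,0],[0,0,0],[0,0,0]], rotation=[[0,0,0],[0,0,0],[0,0,0],[0,0,0],[0,0,0],[0,0,0],[0,0,0],[0,0,0],[0,0,0],[0,0,0]])

```text
t: 6.55
tool_pos: [523.9, 144.5, 199.3]
tcp_rot: [1.0, 0.031, -0.002, 0.0]
wrist_force: [-1.3, -0.3, -3.3]
gripper_width: 54.2
```

```bash
python3 -c "
from h import *
for i in range(3): im=grab('wrist','w5'); print(arm.read_state()['tool_pos'])
goto([524,145,200],0.059)
c=cv2.resize(im['frame'][0:220,220:440],None,fx=2.7,fy=2.7,interpolation=cv2.INTER_CUBIC)[:,:,::-1]; print(c.shape)
cv2.imwrite('pics/w5z.png',c)
"
```

```text
[524.07586363 143.98501587 199.62867244]
[524.33675351 143.66827914 200.07708801]
[524.5432183  143.5444458  200.43163965]
t 6.7 at [524.5 143.5 200.4] yaw 0.059 rotvec [ 0.0002  0.0017 -0.    ] slide m [-0.0005 -0.0015  0.0004] w 54.4 F [ 0.5  0.  -1.7]
(594, 594, 3)
```

View pics/w5z.png

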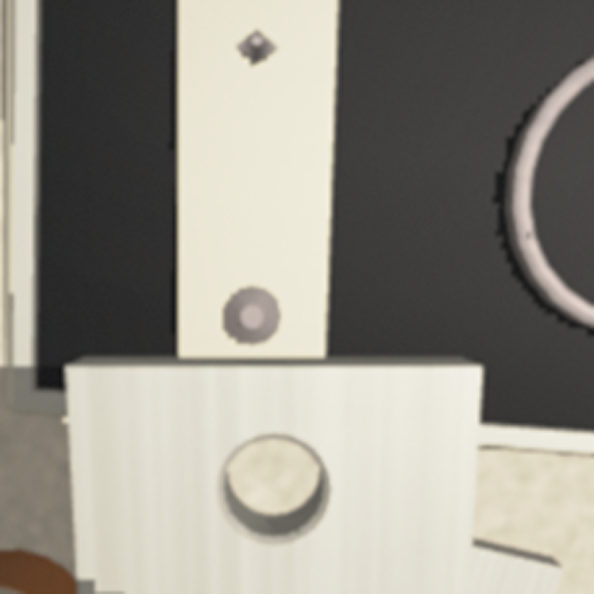

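```bash
python3 -c "
from h import *
im=grab('wrist'); s=arm.read_state(); print(s['tool_pos'],yaw(s))
f=lambda x,y:(220+x/2.7-.31,y/2.7-.31)
P=ray(im,[f(252,316),f(256.5,42)],43); print(P)
d=P[1]-P[0]; print(np.linalg.norm(d),'yaw',np.arctan2(d[1],d[0]),'mid',P.mean(0))
# base edges at z=32
E=ray(im,[f(177,350),f(179,5),f(327,350),f(340,5)],32);print(E.round(1));
for a in(0,2): e=E[a+1]-E[a];print(np.arctan2(e[1],e[0]))
print('width',np.cross((E[1]-E[0])[:2]/np.linalg.norm(E[1]-E[0]),(E[2]-E[0])[:2]))
# plate
z=im['z_map'];M=np.array(im['mount'])
reg=[]
for (v,u) in [(160,260),(160,380),(200,270),(200,370),(215,320)]:
  d=z[v,u];q=M[:3,:3]@(np.linalg.inv(im['K'])@[u,v,1]*d)+M[:3,3];reg.append(q)
reg=np.array(reg);print(reg.round(1))
zt=reg[:,2].mean()
def tool(uv):
  r=M[:3,:3]@(np.linalg.inv(im['K'])@[*uv,1]);o=M[:3,3];return o+r*(zt-o[2])/r[2]
print('hole tool',tool(f(275.5,488)),'edge corners',tool(f(65,368)),tool(f(483,368)))
# pin z check
for uv in [f(252,316),f(256.5,42),f(250,200)]:
  u,v=map(int,np.round(uv)); d=z[v,u]; print((im['C'][:3,:3]@(np.linalg.inv(im['K'])@[u,v,1]*d)+im['C'][:3,3]).round(1))
"
```

```text
[524.75341567 143.50247916 200.76582845] 0.05868956863542439
[[575.82854794 153.45560851  43.        ]
 [651.40609527 156.18906874  43.        ]]
75.62696255443436 yaw 0.03615186490831726 mid [613.61732161 154.82233862  43.        ]
[[563.4 176.8  32. ]
 [662.1 179.4  32. ]
 [566.2 129.4  32. ]
 [664.8 132.9  32. ]]
0.02701605471660199
0.03482332732986803
width -47.39768296963911
[[ 44.5 -22.8 -11.9]
 [ 44.2  21.6 -10.1]
 [ 28.8 -19.9 -10.4]
 [ 29.   18.3 -11.3]
 [ 22.9  -0.8 -10.8]]
hole tool [ 36.58563514  -0.09725633 -10.89190918] edge corners [ 53.17401599 -28.50395379 -10.89190918] [ 53.15486102  27.88849802 -10.89190918]
[575.6 153.5  42.9]
[651.5 156.   43.3]
[609.4 156.3  33.2]<string>:10: DeprecationWarning: Arrays of 2-dimensional vectors are deprecated. Use arrays of 3-dimensional vectors instead. (deprecated in NumPy 2.0)
```

Emit:
step_arm(fingers=[0.5,0.5,0.5,0.5,0.5,0.5,0.5,0.5], slide=[[0,0,0],[-0.006,-0.001,0.025],[-0.006,-0.002,0.03],[-0.006,-0.002,0.03],[-0.006,-0.002,0.03],[-0.004,-0.001,0.01],[0,0,0],[0,0,0]], rotation=[[0,0,0.025],[0,0,0],[0,0,0],[0,0,0],[0,0,0],[0,0,0],[0,0,0],[0,0,0]])

```text
t: 7.55
tool_pos: [498.2, 151.3, 77.7]
tcp_rot: [1.0, 0.017, 0.001, -0.0]
wrist_force: [0.5, -1.3, -2.3]
gripper_width: 54.2
```

```bash
python3 -c "
from h import *
for i in range(3): im=grab('wrist','w6'); s=arm.read_state();print(s['t'],s['tool_pos'],yaw(s))
c=cv2.resize(im['frame'][0:220,220:440],None,fx=2.7,fy=2.7,interpolation=cv2.INTER_CUBIC)[:,:,::-1]; print(c.shape)
cv2.imwrite('pics/w6z.png',c)
"
```

```text
7.6 [498.67464499 151.37411112  78.15872643] 0.03429223232409451
7.65 [498.78142483 151.41204781  78.26556592] 0.03437753794157531
7.7 [498.62096999 151.43944972  78.12796541] 0.0344762281113998
(594, 594, 3)
```

View pics/w6z.png

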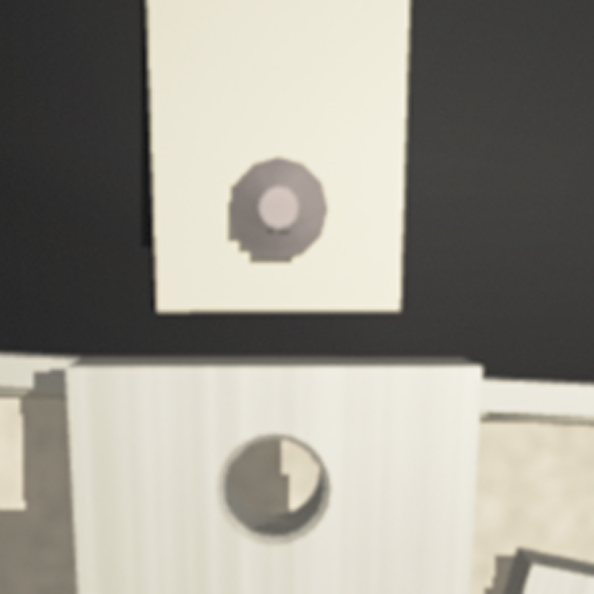

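```bash
python3 -c "
from h import *
im=grab('wrist'); s=arm.read_state(); print(s['tool_pos'],yaw(s))
f=lambda x,y:(220+x/2.7-.31,y/2.7-.31)
P=ray(im,[f(279,208)],43)[0]; print('pin',P)
E=ray(im,[f(156,313),f(147,0),f(401,312),f(411,0)],32);print(E.round(1))
for a in(0,2): e=E[a+1]-E[a];print(np.arctan2(e[1],e[0]))
e=E[2]-E[0];print('near edge dir',np.arctan2(e[0],-e[1]),np.linalg.norm(e),'near mid',(E[0]+E[2])/2)
y=.034;c=P[:2]+38*np.array([np.cos(y),np.sin(y)]);print('centre',c, 'from edge',((E[0]+E[2])/2)[:2]+56*np.array([np.cos(y),np.sin(y)]))
t=c+np.array([1.6*np.cos(y)+.2*np.sin(y)*-1,1.6*np.sin(y)-0.2*np.cos(y)*-1*-1]);print(t)
goto([*t,78],.034)
goto([*t,55],.034)
"
```

```text
[498.31329059 151.45592313  77.87445172] 0.034550176898209474
pin [575.0053746  153.51539051  43.        ]
[[555.8 176.2  32. ]
 [609.8 178.   32. ]
 [557.6 129.6  32. ]
 [611.3 131.5  32. ]]
0.032802759752354874
0.03480890870999131
near edge dir 0.03808917206545637 46.661733128515216 near mid [556.72733129 152.9080055   32.        ]
centre [612.98341271 154.8071416 ] from edge [612.69496641 154.81163869]
[614.57568931 154.66164671]
t 7.75 at [498.3 151.5  77.9] yaw 0.0346 rotvec [-0.0001 -0.0031  0.0006] slide m [ 1.163e-01  7.000e-04 -1.000e-04] w 53.8 F [ 0.   0.4 -2.1]
t 7.75 at [498.3 151.5  77.9] yaw 0.0346 rotvec [-0.0001 -0.0031  0.0006] slide m [0.1163 0.0007 0.0229] w 53.8 F [ 0.   0.4 -2.1]
```

Emit:
step_arm(fingers=[0.5,0.5,0.5,0.5,0.5,0.5,0.5,0.5], slide=[[0.02,0.0007,0],[0.03,0,0],[0.03,0,0],[0.025,0,0],[0.0113,0,0.01],[0,0,0.01],[0,0,0],[0,0,0]], rotation=[[0,-0.002,0],[0,0,0],[0,0,0],[0,0,0],[0,0,0],[0,0,0],[0,0,0],[0,0,0]])

```text
t: 8.55
tool_pos: [611.7, 154.9, 55.6]
tcp_rot: [1.0, 0.017, -0.002, 0.0]
wrist_force: [0.2, 0.5, -1.8]
gripper_width: 53.9
```

```bash
python3 -c "
from h import *
for i in range(3): im=grab('wrist','w7'); s=arm.read_state()
goto([614.6,154.65,55],.034)
c=cv2.resize(im['frame'][0:380,170:470],None,fx=2,fy=1.57,interpolation=cv2.INTER_CUBIC)[:,:,::-1]; print(c.shape)
cv2.imwrite('pics/w7z.png',c)
for n in ('scene',):
  im=grab(n); u,v=proj(im,[613,155,45])[0].astype(int);print(u,v)
  cv2.imwrite('pics/s7.png',cv2.resize(im['frame'][v-60:v+60,u-70:u+70],None,fx=5,fy=5,interpolation=cv2.INTER_CUBIC)[:,:,::-1])
"
```

```text
t 8.7 at [612.8 154.9  56.7] yaw 0.035 rotvec [-0.      0.0015  0.001 ] slide m [0.0018 0.0003 0.0017] w 54.0 F [-0.7 -0.8 -2. ]
(597, 600, 3)
385 186
```

View pics/w7z.png

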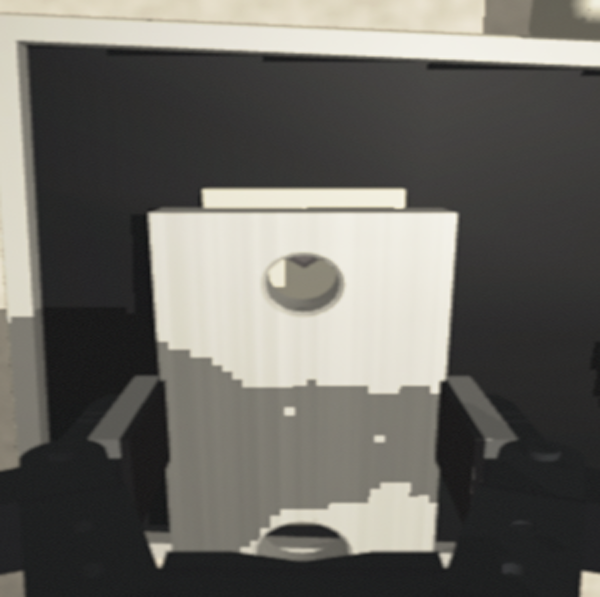

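View pics/s7.png

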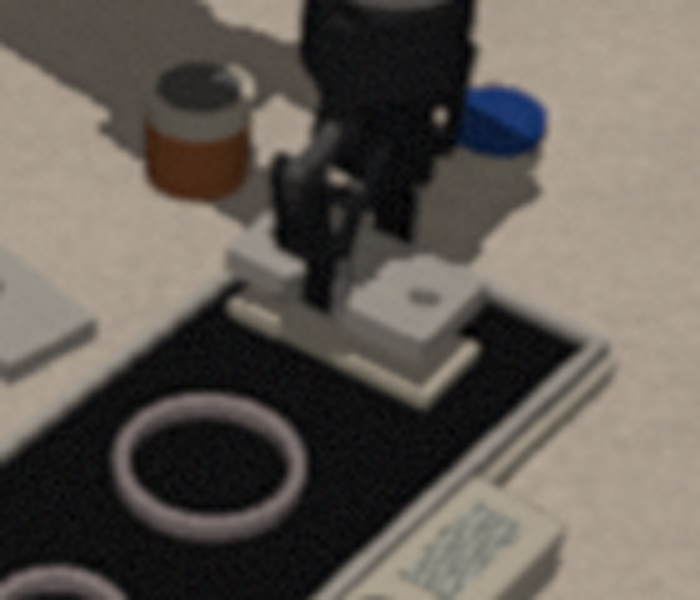

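Emit:
step_arm(fingers=[0.5,0.5,0.5,0.5,0.5], slide=[[0.0012,0.0003,0.005],[0,0,0.003],[0,0,0],[0,0,0],[0,0,0]], rotation=[[0,0,0],[0,0,0],[0,0,0],[0,0,0],[0,0,0]])

```text
t: 9.25
tool_pos: [614.3, 154.6, 48.1]
tcp_rot: [1.0, 0.017, -0.001, 0.0]
wrist_force: [-0.1, -0.3, -1.8]
gripper_width: 54.1
```

```bash
python3 -c "
from h import *
for i in range(2): im=grab('wrist'); goto([614.6,154.65,46],.034)
M=np.array(im['mount'])
def P(u,v,zt):
  r=M[:3,:3]@(np.linalg.inv(im['K'])@[u,v,1]);o=M[:3,3];return o+r*(zt-o[2])/r[2]
c=cv2.resize(im['frame'][110:220,220:420],None,fx=4,fy=4,interpolation=cv2.INTER_CUBIC)[:,:,::-1]
cv2.imwrite('pics/w8z.png',c)
"
```

```text
t 9.3 at [614.3 154.5  48.2] yaw 0.0348 rotvec [0.     0.0018 0.0008] slide m [ 0.0003 -0.0001  0.0022] w 53.7 F [ 0.2  0.2 -2.3]
t 9.35 at [614.3 154.6  48.2] yaw 0.0347 rotvec [-0.      0.0018  0.0007] slide m [ 0.0003 -0.0001  0.0022] w 53.8 F [-0.2  0.  -2.4]
```

View pics/w8z.png

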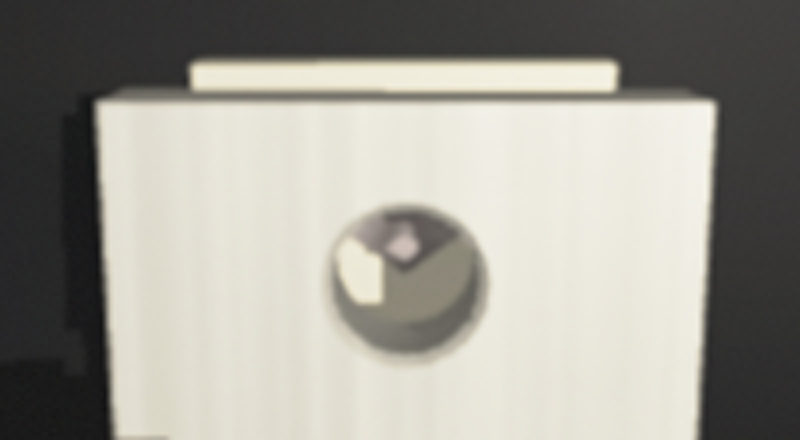

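```bash
python3 -c "
from h import *
im=grab('wrist')
M=np.array(im['mount'])
def P(x,y,zt):
  u=220+x/4-.375;v=110+y/4-.375
  r=M[:3,:3]@(np.linalg.inv(im['K'])@[u,v,1]);o=M[:3,3];return (o+r*(zt-o[2])/r[2]).round(2)
print('tip',P(403,243,5.2),'hole',P(408,284,-10.9),'base far edge',P(190,66,16.2),P(618,66,16.2),'plate edge',P(97,103,-10.9),P(716,103,-10.9))
"
```

```text
tip [37.27 -0.66  5.2 ] hole [ 36.5   -0.16 -10.9 ] base far edge [ 54.73 -23.87  16.2 ] [54.72 22.75 16.2 ] plate edge [ 53.38 -28.47 -10.9 ] [ 53.37  27.87 -10.9 ]
```

Emit:
step_arm(fingers=[0.5,0.5,0.5,0.5,0.5,0.5,0.5], slide=[[0.0005,-0.0003,0],[0,0,0.002],[0,0,0.002],[0,0,0.002],[0,0,0.002],[0,0,0],[0,0,0]], rotation=[[0,0.0015,0],[0,0,0],[0,0,0],[0,0,0],[0,0,0],[0,0,0],[0,0,0]])

```text
t: 10.1
tool_pos: [614.6, 154.8, 40.0]
tcp_rot: [1.0, 0.017, -0.0, 0.0]
wrist_force: [0.2, 0.4, -2.2]
gripper_width: 53.9
```

Emit:
step_arm(fingers=[0.5,0.5,0.5,0.5,0.5,0.5,0.5], slide=[[0,0,0.001],[0,0,0.001],[0,0,0.001],[0,0,0.001],[0,0,0.001],[0,0,0],[0,0,0]], rotation=[[0,0,0],[0,0,0],[0,0,0],[0,0,0],[0,0,0],[0,0,0],[0,0,0]])

```text
t: 10.8
tool_pos: [614.8, 154.9, 35.4]
tcp_rot: [1.0, 0.017, -0.0, 0.0]
wrist_force: [-1.9, -0.3, 0.5]
gripper_width: 53.7
```

Emit:
step_arm(fingers=[0.5,0.5,0.5,0.5], slide=[[0,0,0.001],[0,0,0.001],[0,0,0],[0,0,0]], rotation=[[0,0,0],[0,0,0],[0,0,0],[0,0,0]])

```text
t: 11.2
tool_pos: [614.8, 154.9, 35.3]
tcp_rot: [1.0, 0.018, -0.0, 0.0]
wrist_force: [-8.7, -0.8, 14.2]
gripper_width: 53.6
```

Emit:
step_arm(fingers=[0.5,0.3,0.1,0,0,0,0,0,0,0], slide=[[0,0,-0.002],[0,0,0],[0,0,0],[0,0,0],[0,0,0],[0,0,-0.02],[0,0,-0.04],[-0.005,0,-0.03],[0,0,0],[0,0,0]], rotation=[[0,0,0],[0,0,0],[0,0,0],[0,0,0],[0,0,0],[0,0,0],[0,0,0],[0,0,0],[0,0,0],[0,0,0]])

```text
t: 12.2
tool_pos: [610.2, 154.8, 125.8]
tcp_rot: [1.0, 0.017, 0.001, -0.0]
wrist_force: [0.2, 0.2, -0.7]
gripper_width: 85.7
```

```bash
python3 -c "
from h import *
for i in range(3): im=grab('wrist','w9')
goto([571.5,354,130],.034)
z=im['z_map']
def X(u,v):
  d=np.median(z[v-2:v+3,u-2:u+3]);return (im['C'][:3,:3]@(np.linalg.inv(im['K'])@[u,v,1]*d)+im['C'][:3,3])
c=cv2.resize(im['frame'][60:290,210:440],None,fx=2.6,fy=2.6,interpolation=cv2.INTER_CUBIC)[:,:,::-1]
cv2.imwrite('pics/w9z.png',c)
pts=[]
m=(z>0)
vv,uu=np.mgrid[0:400,0:640]
Q=np.stack([uu*z,vv*z,z],-1)@np.linalg.inv(im['K']).T@im['C'][:3,:3].T+im['C'][:3,3]
from numpy.linalg import lstsq
y=.034;d=Q-np.array([613,155,0]);lx=d[...,0]*np.cos(y)+d[...,1]*np.sin(y);ly=-d[...,0]*np.sin(y)+d[...,1]*np.cos(y)
k=m&(abs(lx)<52)&(abs(ly)<25)&(np.hypot(abs(lx)-38,ly)>13)&(Q[...,2]<60)
A=np.c_[lx[k],ly[k],np.ones(k.sum())];print(k.sum(),lstsq(A,Q[...,2][k],rcond=None)[0])
k2=m&(abs(lx)<75)&(ly<-32)&(ly>-45);A=np.c_[lx[k2],ly[k2],np.ones(k2.sum())];print('deck',k2.sum(),lstsq(A,Q[...,2][k2],rcond=None)[0],np.median(Q[...,2][k2]))
"
```

```text
t 12.35 at [608.7 154.6 123.3] yaw 0.0347 rotvec [0.0001 0.0035 0.0007] slide m [-0.0304 -0.2006 -0.0067] w 85.2 F [-0.   0.  -0.3]
9933 [2.25245232e-04 9.61831653e-04 4.66980955e+01]
deck 9277 [ 0.15015464 -2.00623439 32.47475229] 149.1460826956572
```

View pics/w9z.png

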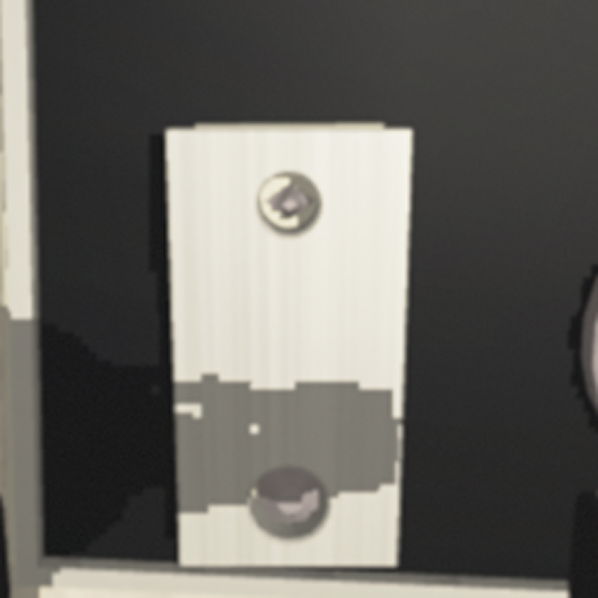

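Emit:
step_arm(fingers=[0,0,0,0,0,0,0,0,0], slide=[[-0.003,-0.015,0],[-0.005,-0.03,-0.003],[-0.005,-0.035,-0.003],[-0.005,-0.035,0],[-0.005,-0.035,0],[-0.005,-0.03,0],[-0.003,-0.02,0],[0,0,0],[0,0,0]], rotation=[[0,0,0],[0,0,0],[0,0,0],[0,0,0],[0,0,0],[0,0,0],[0,0,0],[0,0,0],[0,0,0]], newtons=25)

```text
t: 13.25
tool_pos: [570.8, 354.1, 130.0]
tcp_rot: [1.0, 0.018, -0.001, 0.0]
wrist_force: [0.3, -0.4, 0.3]
gripper_width: 85.5
```

```bash
cat > circ.py <<'E'
from h import *
def circle(im,mask,z):
    m=mask.astype('uint8'); cs,_=cv2.findContours(m,cv2.RETR_EXTERNAL,cv2.CHAIN_APPROX_NONE)
    c=max(cs,key=cv2.contourArea)[:,0].astype(float)
    P=ray(im,c,z)[:,:2]
    # robust circle fit
    w=np.ones(len(P),bool)
    for _ in range(5):
        A=np.c_[2*P[w],np.ones(w.sum())];s=np.linalg.lstsq(A,(P[w]**2).sum(1),rcond=None)[0]
        r=np.sqrt(s[2]+s[0]**2+s[1]**2);e=abs(np.hypot(*(P-s[:2]).T)-r);w=e<max(.8,2*np.median(e[w]))
    return s[:2],r*2,w.mean()
E
python3 -c "
from circ import *
for i in range(3): im=grab('wrist','w10')
f=im['frame'].astype(int); m=(f[...,2]>f[...,0]+40)&(f[...,2]>70)
n,l,st,ce=cv2.connectedComponentsWithStats(m.astype('uint8')); i=1+st[1:,4].argmax();print(st[i],ce[i])
c,d,fr=circle(im,l==i,28);print(c,d,fr)
print(finder.mark_of('wrist','dish_center'))
goto([*c,12])
"
```

```text
[ 285  159   75   72 4197] [322.15534906 194.59804622]
[571.67941064 352.45057801] 51.85574421636767 0.9903381642512077
[{'location': [567.1, 352.3, 15.8], 'confidence': 0.92}]
t 13.45 at [572.  352.6 130.9] yaw 0.0335 rotvec [0.0003 0.0009 0.    ] slide m [-4.000e-04  1.000e-04  1.189e-01] w 85.5 F [ 0.2  0.4 -0.4]
```

View pics/w10.png

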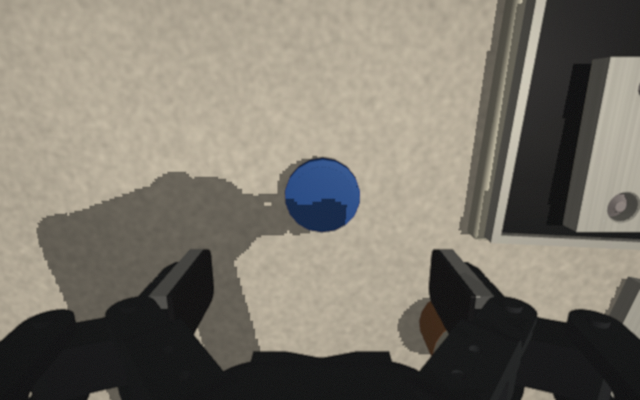

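Emit:
step_arm(fingers=[0,0,0,0,0,0,0.2,0.3,0.4,0.5], slide=[[0,0,0.03],[0,0,0.04],[0,0,0.03],[0,0,0.017],[0,0,0],[0,0,0],[0,0,0],[0,0,0],[0,0,0],[0,0,0]], rotation=[[0,0,0],[0,0,0],[0,0,0],[0,0,0],[0,0,0],[0,0,0],[0,0,0],[0,0,0],[0,0,0],[0,0,0]], newtons=25)

```text
t: 14.45
tool_pos: [573.0, 354.0, 16.2]
tcp_rot: [1.0, 0.017, 0.001, -0.0]
wrist_force: [-1.7, -0.7, 5.9]
gripper_width: 52.4
```

Emit:
step_arm(fingers=[0.6,0.6,0.6], slide=[[0,0,0],[0,0,0],[0,0,0]], rotation=[[0,0,0],[0,0,0],[0,0,0]])

```text
t: 14.75
tool_pos: [573.0, 354.0, 16.2]
tcp_rot: [1.0, 0.017, 0.001, -0.0]
wrist_force: [-1.2, -0.8, 5.7]
gripper_width: 52.6
```

```bash
python3 -c "
from circ import *
im=grab('wrist','w11')
goto([613,154.8,70],.034)
f=im['frame'].astype(int); m=(f[...,2]>f[...,0]+40)&(f[...,2]>70)
n,l,st,ce=cv2.connectedComponentsWithStats(m.astype('uint8')); i=1+st[1:,4].argmax();print(st[i],ce[i])
print(circle(im,l==i,28))
"
```

```text
t 14.8 at [573.  354.   16.3] yaw 0.035 rotvec [-0.0009 -0.0024  0.001 ] slide m [ 0.0332  0.2005 -0.0537] w 52.7 F [-0.5 -2.1  5.4]
[  256   207   131   126 12688] [321.48691677 270.5662831 ]
(array([571.06434563, 354.31480434]), np.float64(52.504859953132076), np.float64(0.841225626740947))
```

View pics/w11.png

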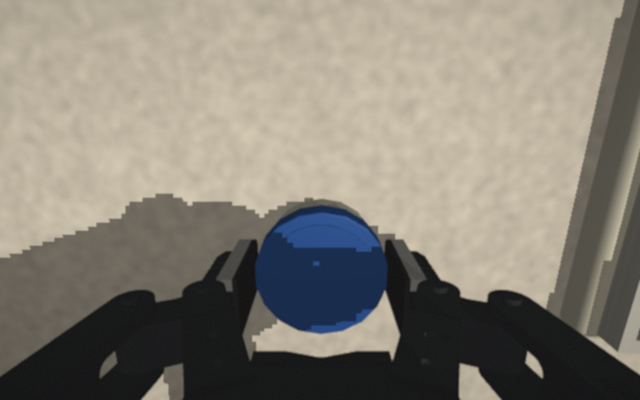

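Emit:
step_arm(fingers=[0.6,0.6,0.6,0.6,0.6,0.6,0.6,0.6,0.6,0.6], slide=[[0,0,-0.02],[0,0,-0.035],[0,0.01,-0.035],[0.006,0.03,0],[0.006,0.035,0],[0.006,0.035,0],[0.006,0.035,0],[0.006,0.035,0],[0.005,0.02,0],[0,0,0]], rotation=[[0,0,0],[0,0,0],[0,0,0],[0,0,0],[0,0,0],[0,0,0],[0,0,0],[0,0,0],[0,0,0],[0,0,0]])

```text
t: 15.8
tool_pos: [614.9, 151.9, 104.8]
tcp_rot: [1.0, 0.016, 0.0, 0.0]
wrist_force: [-1.0, 0.8, -0.3]
gripper_width: 52.8
```

```bash
python3 -c "
from circ import *
for i in range(3): im=grab('wrist','w12')
goto([614.9,154.6,68],.034)
"
```

```text
t 15.95 at [613.6 155.5 104.4] yaw 0.0349 rotvec [-0.0005  0.0003  0.0009] slide m [0.0013 0.0009 0.0364] w 52.4 F [ 0.6  0.4 -0.5]
```

View pics/w12.png

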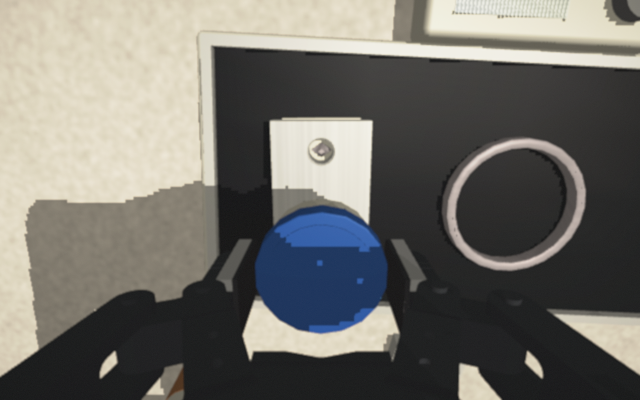

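Emit:
step_arm(fingers=[0.6,0.6,0.6,0.6,0.6,0.6,0.6], slide=[[0.001,0.0008,0.015],[0,0,0.018],[0,0,0.004],[0,0,0.002],[0,0,0.001],[0,0,0],[0,0,0]], rotation=[[0,0,0],[0,0,0],[0,0,0],[0,0,0],[0,0,0],[0,0,0],[0,0,0]])

```text
t: 16.65
tool_pos: [615.3, 154.2, 64.8]
tcp_rot: [1.0, 0.017, 0.0, -0.0]
wrist_force: [-0.6, -0.6, -0.5]
gripper_width: 52.5
```

Emit:
step_arm(fingers=[0.6,0.6,0.6,0.6,0.6], slide=[[0,0,0.001],[0,0,0.001],[0,0,0.001],[0,0,0],[0,0,0]], rotation=[[0,0,0],[0,0,0],[0,0,0],[0,0,0],[0,0,0]])

```text
t: 17.15
tool_pos: [615.0, 154.0, 62.2]
tcp_rot: [1.0, 0.017, -0.0, 0.0]
wrist_force: [-3.8, -0.4, 6.7]
gripper_width: 52.8
```

Emit:
step_arm(fingers=[0.6,0.4,0.2,0,0,0,0,0,0,0], slide=[[0,0,-0.001],[0,0,0],[0,0,0],[0,0,0],[0,0,0],[0,0,-0.02],[0,0,-0.035],[0,0,-0.035],[0,0,0],[0,0,0]], rotation=[[0,0,0],[0,0,0],[0,0,0],[0,0,0],[0,0,0],[0,0,0],[0,0,0],[0,0,0],[0,0,0],[0,0,0]])

```text
t: 18.15
tool_pos: [615.5, 154.1, 153.1]
tcp_rot: [1.0, 0.017, 0.001, -0.0]
wrist_force: [-0.5, 0.0, -0.8]
gripper_width: 85.5
```

```bash
python3 -c "
from circ import *
for i in range(2): im=grab('wrist','w13')
f=im['frame'].astype(int); m=(f[...,2]>f[...,0]+40)&(f[...,2]>70)
n,l,st,ce=cv2.connectedComponentsWithStats(m.astype('uint8')); i=1+st[1:,4].argmax();print(st[i],ce[i])
print(circle(im,l==i,74))
z=im['z_map'];vv,uu=np.mgrid[0:400,0:640]
Q=np.stack([uu*z,vv*z,z],-1)@np.linalg.inv(im['K']).T@im['C'][:3,:3].T+im['C'][:3,3]
k=(z>0)&(Q[...,0]>555)&(Q[...,0]<680)&(Q[...,1]>60)&(Q[...,1]<115)&(Q[...,2]<35);print('deck z',np.median(Q[...,2][k]),k.sum())
k=cv2.erode((l==i).astype('uint8'),np.ones((7,7)))>0;q=Q[k];A=np.c_[q[:,:2]-q[:,:2].mean(0),np.ones(len(q))];print('lid plane',np.linalg.lstsq(A,q[:,2],rcond=None)[0])
k=(z>0)&(abs(Q[...,0]-613)<50)&(abs(Q[...,1]-155)<23)&(abs(Q[...,2]-46)<6)&(np.hypot(Q[...,0]-613,Q[...,1]-155)>30);q=Q[k];A=np.c_[q[:,:2]-q[:,:2].mean(0),np.ones(len(q))];print('plate',len(q),np.linalg.lstsq(A,q[:,2],rcond=None)[0])
goto([453.5,234,130],.034)
t=grab('top')
print(finder.mark_of('top','wide_jar_center'),finder.mark_of('top','narrow_jar_center'))
"
```

```text
[ 279  166   85   81 5205] [320.85494717 206.01479347]
(array([613.46990483, 154.49450491]), np.float64(52.66300372617743), np.float64(0.9911894273127754))
deck z 24.708659303983325 11177
lid plane [2.41309303e-01 1.06195337e-02 7.56435072e+01]
plate 3011 [ 3.74508714e-03 -1.47770674e-05  4.63691554e+01]
t 18.25 at [613.8 154.  150.6] yaw 0.0348 rotvec [0.     0.0029 0.0008] slide m [-0.1575 -0.0854  0.0206] w 85.4 F [-0.8 -0.7 -0.4]
[] [{'location': [440.4, -245.8, 30.5], 'confidence': 0.71}]
```

View pics/w13.png

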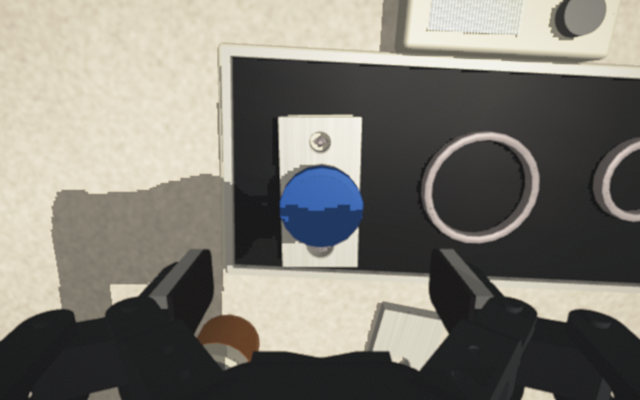

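```bash
python3 -c "
from circ import *
im=grab('wrist')
z=im['z_map'];vv,uu=np.mgrid[0:400,0:640]
Q=np.stack([uu*z,vv*z,z],-1)@np.linalg.inv(im['K']).T@im['C'][:3,:3].T+im['C'][:3,3]
for v in range(160,256,6): print(v,Q[v,320].round(1))
im=grab('scene'); u,v=proj(im,[613,155,55])[0].astype(int)
cv2.imwrite('pics/s13.png',cv2.resize(im['frame'][v-40:v+40,u-50:u+50],None,fx=7,fy=7,interpolation=cv2.INTER_CUBIC)[:,:,::-1])
"
```

```text
160 [638.6 155.9  46.1]
166 [639.1 155.9  71.5]
172 [635.9 155.8  74.5]
178 [632.4 155.7  75.5]
184 [628.2 155.5  74. ]
190 [624.7 155.4  75.6]
196 [620.8 155.3  75.3]
202 [616.7 155.1  74.8]
208 [613.  155.   75.7]
214 [608.8 154.9  75.1]
220 [604.7 154.7  74.8]
226 [600.7 154.6  75.1]
232 [596.7 154.5  75.3]
238 [592.7 154.3  75.7]
244 [587.9 154.2  74.1]
250 [568.4 153.6  39.6]
```

View pics/s13.png

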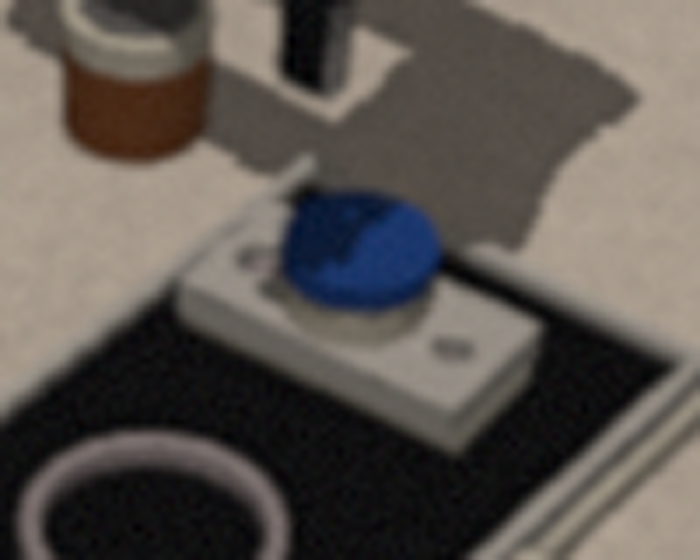

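Emit:
step_arm(fingers=[0,0,0,0,0,0,0,0], slide=[[-0.015,-0.009,0],[-0.03,-0.016,0],[-0.035,-0.018,0],[-0.035,-0.018,0],[-0.028,-0.016,0],[-0.014,-0.008,0],[0,0,0],[0,0,0]], rotation=[[0,0,0],[0,0,0],[0,0,0],[0,0,0],[0,0,0],[0,0,0],[0,0,0],[0,0,0]])

```text
t: 19.3
tool_pos: [455.9, 233.5, 152.5]
tcp_rot: [1.0, 0.018, 0.0, 0.0]
wrist_force: [-0.1, -0.9, -0.7]
gripper_width: 86.0
```

```bash
python3 -c "
from circ import *
for i in range(2): im=grab('wrist','w14')
m=finder.trace('wrist','wide_jar_center');print([d['confidence'] for d in m])
print(finder.mark_of('wrist','wide_jar_center'))
z=im['z_map'];vv,uu=np.mgrid[0:400,0:640]
Q=np.stack([uu*z,vv*z,z],-1)@np.linalg.inv(im['K']).T@im['C'][:3,:3].T+im['C'][:3,3]
k=(z>0)&(abs(Q[...,2]-55)<6)&(np.hypot(Q[...,0]-453,Q[...,1]-234)<45)
c,d,fr=circle(im,k,55);print(c,d,fr)
goto([*c,28],.034)
"
```

```text
[0.95, 0.27]
[{'location': [461.7, 236.4, 29.8], 'confidence': 0.6}]
[456.40693216 236.31349162] 57.190180289976176 1.0
t 19.5 at [456.  233.  152.2] yaw 0.0336 rotvec [ 0.0001  0.0002 -0.0004] slide m [ 0.0005 -0.0033  0.1242] w 85.3 F [ 0.4 -0.3  1. ]
```

View pics/w14.png

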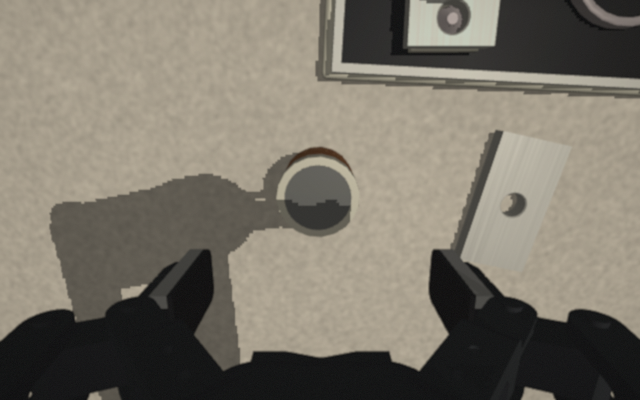

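Emit:
step_arm(fingers=[0,0,0,0,0,0,0,0.2,0.4,0.5], slide=[[0.0005,-0.0033,0.02],[0,0,0.03],[0,0,0.03],[0,0,0.03],[0,0,0.014],[0,0,0],[0,0,0],[0,0,0],[0,0,0],[0,0,0]], rotation=[[0,0,0],[0,0,0],[0,0,0],[0,0,0],[0,0,0],[0,0,0],[0,0,0],[0,0,0],[0,0,0],[0,0,0]], newtons=35)

```text
t: 20.5
tool_pos: [456.5, 237.1, 29.9]
tcp_rot: [1.0, 0.018, 0.001, -0.0]
wrist_force: [-0.7, -1.3, 5.6]
gripper_width: 57.1
```

Emit:
step_arm(fingers=[0.6,0.6,0.6], slide=[[0,0,0],[0,0,0],[0,0,0]], rotation=[[0,0,0],[0,0,0],[0,0,0]])

```text
t: 20.8
tool_pos: [456.5, 237.1, 29.9]
tcp_rot: [1.0, 0.018, 0.001, -0.0]
wrist_force: [-0.8, -0.7, 5.0]
gripper_width: 56.4
```

```bash
cat > jar.py <<'E'
from circ import *
def top(x,y,zz=55,r=45,tol=6,name=None):
    im=grab('wrist',name); z=im['z_map'];vv,uu=np.mgrid[0:400,0:640]
    Q=np.stack([uu*z,vv*z,z],-1)@np.linalg.inv(im['K']).T@im['C'][:3,:3].T+im['C'][:3,3]
    k=(z>0)&(abs(Q[...,2]-zz)<tol)&(np.hypot(Q[...,0]-x,Q[...,1]-y)<r)
    return circle(im,k,zz),im,Q,k
E
python3 -c "
from jar import *
s=arm.read_state();p=s['tool_pos']
r,im,Q,k=top(p[0],p[1],55,30,name='w15');print(r,p,'offset',r[0]-p[:2])
goto([617,36,110],.034)
"
```

```text
(array([456.82569515, 237.48821677]), np.float64(58.71643608346592), np.float64(0.7687861271676301)) [456.53156404 237.11837315  29.88316082] offset [0.29413111 0.36984362]
t 20.85 at [456.6 237.1  29.9] yaw 0.035 rotvec [-0.0004 -0.0024  0.001 ] slide m [ 0.1535  0.2065 -0.0801] w 56.9 F [-0.4 -0.4  5. ]
```

View pics/w15.png

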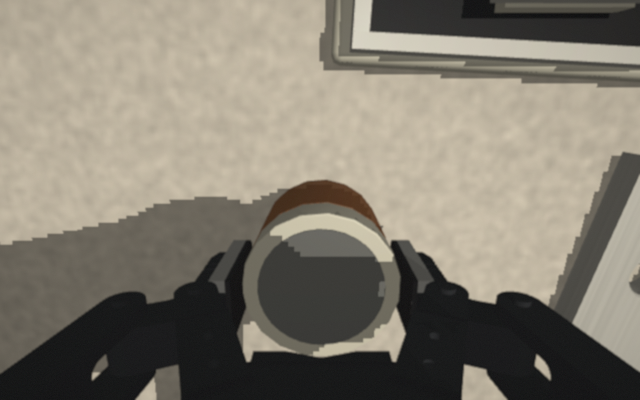

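Emit:
step_arm(fingers=[0.6,0.6,0.6,0.6,0.6,0.6,0.6,0.6,0.6,0.6], slide=[[0,0,-0.015],[0,0,-0.03],[0,0.015,-0.035],[0,0.025,-0.02],[0,0.03,0],[0,0.03,0],[0.006,0.03,0],[0.015,0.03,0],[0.025,0.025,0],[0.025,0.015,0]], rotation=[[0,0,0],[0,0,0],[0,0,0],[0,0,0],[0,0,0],[0,0,0],[0,0,0],[0,0,0],[0,0,0],[0,0,0]])

```text
t: 21.85
tool_pos: [534.2, 37.6, 129.1]
tcp_rot: [1.0, 0.017, 0.0, 0.0]
wrist_force: [1.1, 0.5, -1.1]
gripper_width: 56.8
```

Emit:
step_arm(fingers=[0.6,0.6,0.6,0.6], slide=[[0.01,0.005,0],[0,0,0],[0,0,0],[0,0,0]], rotation=[[0,0,0],[0,0,0],[0,0,0],[0,0,0]])

```text
t: 22.25
tool_pos: [542.1, 35.9, 127.9]
tcp_rot: [1.0, 0.018, -0.001, -0.0]
wrist_force: [-0.9, -0.1, -0.6]
gripper_width: 56.8
```

```bash
python3 -c "
from jar import *
im=grab('wrist','w16')
goto([617,35,110],.034)
m=finder.trace('wrist','wide_ring');print([d['confidence'] for d in m])
print(circle(im,m[0]['pixels'],34),finder.mark_of('wrist','wide_ring'))
"
```

```text
t 22.3 at [542.3  35.9 128. ] yaw 0.0361 rotvec [-0.0003  0.0014  0.0021] slide m [0.0746 0.0034 0.018 ] w 56.7 F [ 0.1 -0.3 -1.7]
[0.85]
(array([618.92796905,  35.14710969]), np.float64(84.09637570493452), np.float64(0.9974358974358974)) []
```

View pics/w16.png

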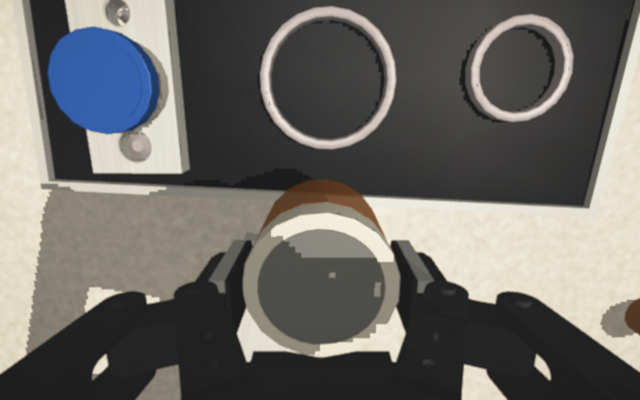

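Emit:
step_arm(fingers=[0.6,0.6,0.6,0.6,0.6,0.6,0.6,0.6,0.6], slide=[[0.015,0.0007,0],[0.025,0.001,0],[0.025,0.001,0],[0.0102,0.001,0],[0,0,0.01],[0,0,0.02],[0,0,0.01],[0,0,0],[0,0,0]], rotation=[[0,0,0],[0,0,0],[0,0,0],[0,0,0],[0,0,0],[0,0,0],[0,0,0],[0,0,0],[0,0,0]])

```text
t: 23.3
tool_pos: [618.0, 33.8, 88.0]
tcp_rot: [1.0, 0.017, -0.001, -0.0]
wrist_force: [-0.6, 0.0, -1.5]
gripper_width: 57.1
```

```bash
python3 -c "
from jar import *
im=grab('wrist','w17')
goto([617.6,34.7,58],.034)
"
```

```text
t 23.35 at [618.7  33.7  88.7] yaw 0.0348 rotvec [ 0.0001 -0.0001  0.0008] slide m [-0.0011 -0.001   0.0307] w 56.8 F [-0.1  0.2 -0. ]
```

View pics/w17.png

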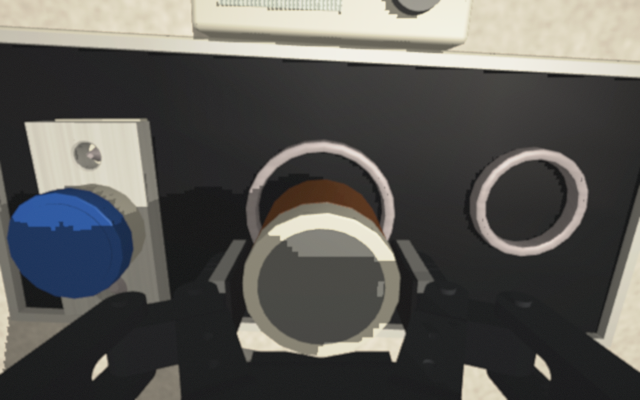

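Emit:
step_arm(fingers=[0.6,0.6,0.6,0.6,0.6,0.6,0.6,0.6], slide=[[-0.0008,-0.0006,0.01],[0,0,0.012],[0,0,0.006],[0,0,0.002],[0,0,0.001],[0,0,0.001],[0,0,0],[0,0,0]], rotation=[[0,0,0],[0,0,0],[0,0,0],[0,0,0],[0,0,0],[0,0,0],[0,0,0],[0,0,0]])

```text
t: 24.15
tool_pos: [618.1, 34.3, 56.4]
tcp_rot: [1.0, 0.017, 0.0, 0.0]
wrist_force: [0.4, -0.3, -1.9]
gripper_width: 56.7
```

Emit:
step_arm(fingers=[0.6,0.6,0.6,0.6,0.6], slide=[[0,0,0.001],[0,0,0.001],[0,0,0.001],[0,0,0],[0,0,0]], rotation=[[0,0,0],[0,0,0],[0,0,0],[0,0,0],[0,0,0]])

```text
t: 24.65
tool_pos: [618.0, 34.2, 54.0]
tcp_rot: [1.0, 0.017, -0.0, 0.0]
wrist_force: [-2.8, -0.4, 5.9]
gripper_width: 56.7
```

Seated at the predicted height. Release and go up.

Emit:
step_arm(fingers=[0.6,0.4,0.2,0,0,0,0,0,0,0], slide=[[0,0,-0.001],[0,0,0],[0,0,0],[0,0,0],[0,0,0],[0,0,-0.02],[0,0,-0.04],[0,0,-0.04],[0,0,0],[0,0,0]], rotation=[[0,0,0],[0,0,0],[0,0,0],[0,0,0],[0,0,0],[0,0,0],[0,0,0],[0,0,0],[0,0,0],[0,0,0]])

```text
t: 25.65
tool_pos: [618.8, 34.2, 155.5]
tcp_rot: [1.0, 0.017, 0.001, 0.0]
wrist_force: [0.4, 0.5, -1.0]
gripper_width: 84.9
```

```bash
python3 -c "
from jar import *
r,im,Q,k=top(618,35,79,45,name='w18');print(r); q=Q[cv2.erode(k.astype('uint8'),np.ones((9,9)))>0];print(np.median(q[:,2]))
m=finder.trace('wrist','narrow_ring');print([(d['confidence'],circle(im,d['pixels'],34)) for d in m])
m=finder.trace('wrist','wide_ring');print([(d['confidence'],circle(im,d['pixels'],34)) for d in m])
goto([440,-245,150],.034)
"
```

```text
(array([617.60367008,  35.03014829]), np.float64(57.30920683816426), np.float64(0.9960159362549801))
80.0638591105927
[(0.92, (array([630.63528805, -83.68898884]), np.float64(64.85984051020992), np.float64(0.7407407407407407)))]
[(0.9, (array([619.51057969,  35.24370554]), np.float64(79.41384855180115), np.float64(1.0)))]
t 25.8 at [616.7  34.4 152.4] yaw 0.0348 rotvec [-0.0005  0.0034  0.0008] slide m [-0.1861  0.2733  0.0024] w 85.2 F [ 0.8 -0.4 -0.1]
```

View pics/w18.png

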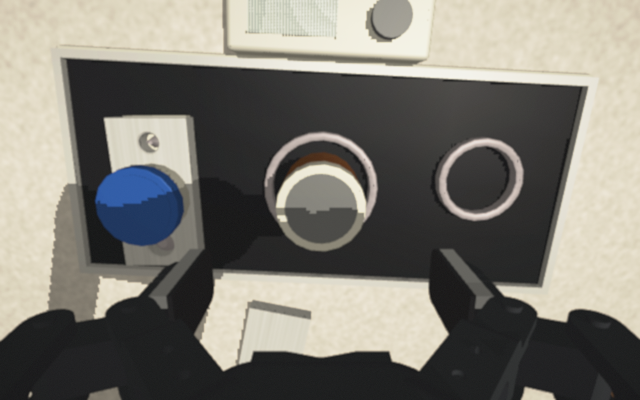

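Emit:
step_arm(fingers=[0,0,0,0,0,0,0,0,0,0], slide=[[-0.012,0.018,0],[-0.022,0.033,0],[-0.026,0.038,0],[-0.026,0.038,0],[-0.026,0.038,0],[-0.026,0.038,0],[-0.026,0.038,0],[-0.022,0.032,0],[0,0,0],[0,0,0]], rotation=[[0,0,0],[0,0,0],[0,0,0],[0,0,0],[0,0,0],[0,0,0],[0,0,0],[0,0,0],[0,0,0],[0,0,0]])

```text
t: 26.8
tool_pos: [440.5, -245.0, 153.0]
tcp_rot: [1.0, 0.016, -0.001, -0.001]
wrist_force: [-0.6, 0.5, 0.2]
gripper_width: 85.3
```

```bash
python3 -c "
from jar import *
grab('wrist')
r,im,Q,k=top(440,-245,55,32,name='w19');print(r)
goto([*r[0],28],.034)
"
```

```text
(array([ 442.12914156, -243.30938978]), np.float64(35.38455841892627), np.float64(1.0))
t 26.9 at [ 441.5 -243.9  153.3] yaw 0.0353 rotvec [-0.0016  0.0015  0.0013] slide m [ 0.0007 -0.0006  0.1253] w 85.6 F [ 0.5 -0.5 -0.5]
```

View pics/w19.png

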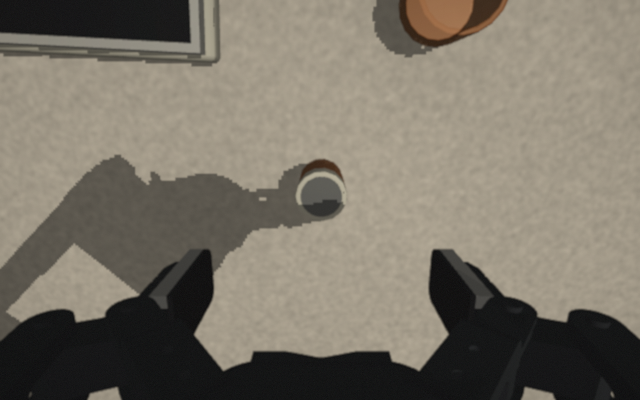

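Emit:
step_arm(fingers=[0,0,0,0,0,0,0,0.3,0.5,0.6], slide=[[0.0007,-0.0004,0.02],[0,0,0.03],[0,0,0.03],[0,0,0.03],[0,0,0.011],[0,0,0],[0,0,0],[0,0,0],[0,0,0],[0,0,0]], rotation=[[0,0,0],[0,0,0],[0,0,0],[0,0,0],[0,0,0],[0,0,0],[0,0,0],[0,0,0],[0,0,0],[0,0,0]], newtons=30)

```text
t: 27.9
tool_pos: [442.7, -245.1, 34.2]
tcp_rot: [1.0, 0.017, 0.0, 0.001]
wrist_force: [0.2, -1.1, 0.6]
gripper_width: 43.6
```

Emit:
step_arm(fingers=[0.7,0.8,0.8,0.8], slide=[[0,0,0],[0,0,0],[0,0,0],[0,0,0]], rotation=[[0,0,0],[0,0,0],[0,0,0],[0,0,0]])

```text
t: 28.3
tool_pos: [442.6, -245.0, 34.1]
tcp_rot: [1.0, 0.017, 0.0, 0.0]
wrist_force: [-0.9, 1.3, 6.3]
gripper_width: 34.8
```

```bash
python3 -c "
from jar import *
s=arm.read_state();p=s['tool_pos']
r,im,Q,k=top(p[0],p[1],55,22,name='w20');print(r,p,'offset',r[0]-p[:2])
goto([546,-88,130],.034)
"
```

```text
(array([ 442.69477309, -244.3677445 ]), np.float64(36.98800839641064), np.float64(0.6843373493975904)) [ 442.63502038 -245.00799725   34.05234401] offset [0.0597527  0.64025275]
t 28.35 at [ 442.7 -245.    34.1] yaw 0.0347 rotvec [ 0.0009 -0.0006  0.0007] slide m [ 0.1086 -0.1534 -0.0959] w 34.8 F [0.3 1.1 6.8]
```

View pics/w20.png

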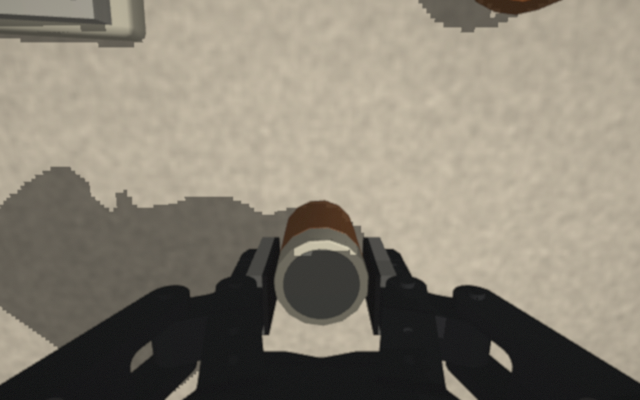

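Gripped; jar centred at pixel (321,283). Lift and move to a view in front of the narrow ring.

Emit:
step_arm(fingers=[0.8,0.8,0.8,0.8,0.8,0.8,0.8,0.8,0.8,0.8], slide=[[0,0,-0.015],[0,0,-0.03],[0.01,-0.015,-0.035],[0.02,-0.028,-0.014],[0.023,-0.033,0],[0.023,-0.033,0],[0.02,-0.028,0],[0.012,-0.016,0],[0,0,0],[0,0,0]], rotation=[[0,0,0],[0,0,0],[0,0,0],[0,0,0],[0,0,0],[0,0,0],[0,0,0],[0,0,0],[0,0,0],[0,0,0]])

```text
t: 29.35
tool_pos: [544.4, -87.8, 126.8]
tcp_rot: [1.0, 0.018, -0.001, 0.0]
wrist_force: [-0.5, -0.4, -1.1]
gripper_width: 35.1
```

```bash
python3 -c "
from jar import *
grab('wrist'); im=grab('wrist','w21')
m=finder.trace('wrist','narrow_ring');print([(d['confidence'],circle(im,d['pixels'],34)) for d in m])
p=m[0]['pixels'].astype('uint8');hole=cv2.morphologyEx(p,cv2.MORPH_CLOSE,np.ones((3,3)))
cs,h=cv2.findContours(hole,cv2.RETR_CCOMP,cv2.CHAIN_APPROX_NONE)
print([cv2.fitEllipse(c) for c in cs if len(c)>40])
goto([621.2,-85,130],.034)
"
```

```text
[(0.6, (array([629.82178947, -85.09135055]), np.float64(62.909660922281915), np.float64(1.0)))]
[((321.2889404296875, 63.96341323852539), (101.74765014648438, 107.90801239013672), 178.4206085205078), ((321.1050109863281, 65.72467041015625), (80.83132934570312, 85.92584991455078), 179.8255615234375)]
t 29.5 at [544.2 -88.8 127. ] yaw 0.0336 rotvec [ 0.      0.001  -0.0004] slide m [ 0.0771 -0.0012 -0.003 ] w 34.5 F [-0.1  0.  -0.7]
```

View pics/w21.png

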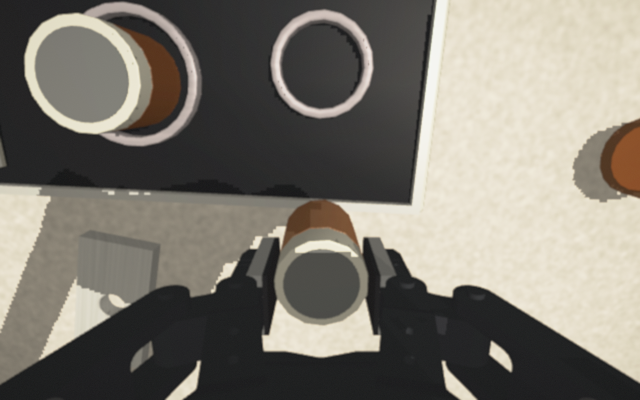

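```bash
python3 -c "
from jar import *
im=grab('wrist')
for n in('wide_ring','narrow_ring'):
  for d in finder.trace('wrist',n):
    print(n,d['confidence'],circle(im,d['pixels'],34)); p=np.argwhere(d['pixels']);print(p.min(0),p.max(0))
# manual ring: bright pixels near ring circle
g=im['frame'].min(2)
roi=np.zeros_like(g);roi[5:125,262:382]=255
m=((g>110)&(roi>0));print(circle(im,m,34))
m2=((g<90)&(roi>0)); n,l,st,ce=cv2.connectedComponentsWithStats(m2.astype('uint8'));i=l[64,321];print(circle(im,l==i,34),st[i])
# deck rim: right edge and bottom of deck
t=grab('top','t21');
for n in('wide_ring','narrow_ring','pin_base'):
  for d in finder.trace('top',n): print(n,d['confidence'],circle(t,d['pixels'],34))
"
```

```text
wide_ring 0.73 (array([618.90406337,  32.94348171]), np.float64(79.29106574633744), np.float64(1.0))
[ 3 84] [146 200]
wide_ring 0.63 (array([481.30596154,  60.54276855]), np.float64(67.71906021126509), np.float64(0.4126506024096386))
[231  74] [367 159]
narrow_ring 0.63 (array([629.84564893, -85.07462897]), np.float64(62.563411230993715), np.float64(0.9965986394557823))
[ 10 269] [117 371]
(array([630.20122949, -85.39096109]), np.float64(62.63570745299561), np.float64(1.0))
(array([630.25883819, -85.52487622]), np.float64(50.26400961133538), np.float64(1.0)) [ 280   20   83   88 5617]
wide_ring 0.74 (array([583.43353726, 153.66743817]), np.float64(57.46449043240586), np.float64(0.4673913043478261))
wide_ring 0.57 (array([617.12254216,  34.27625117]), np.float64(83.67946108506602), np.float64(0.581081081081081))
narrow_ring 0.64 (array([618.20137889,  32.56866721]), np.float64(80.24042147206512), np.float64(0.9461077844311377))
pin_base 0.45 (array([443.14583143,  75.0093958 ]), np.float64(95.03483905108284), np.float64(0.7741935483870968))
```

Emit:
step_arm(fingers=[0.8,0.8,0.8,0.8,0.8,0.8,0.8,0.8,0.8], slide=[[0.015,0,0],[0.03,0,0],[0.03,0,0],[0.0104,0,0],[0,0,0.01],[0,0,0.015],[0,0,0.01],[0,0,0],[0,0,0]], rotation=[[0,0,0],[0,0,0],[0,0,0],[0,0,0],[0,0,0],[0,0,0],[0,0,0],[0,0,0],[0,0,0]])

```text
t: 30.75
tool_pos: [629.2, -84.9, 91.4]
tcp_rot: [1.0, 0.017, -0.001, -0.0]
wrist_force: [0.2, -0.2, -1.6]
gripper_width: 35.1
```

```bash
python3 -c "
from jar import *
im=grab('wrist','w22')
goto([629.5,-85.9,62],.034)
print(proj(im,[[629.5+32*np.cos(a),-85.3+32*np.sin(a),34] for a in (0.034,1.605,-1.536)]))
"
```

```text
t 30.8 at [629.8 -85.   92.2] yaw 0.0346 rotvec [-0.      0.0006  0.0006] slide m [-0.0004  0.0008  0.0302] w 34.6 F [ 0.9  0.2 -0. ]
[[322.62399739 161.02049273]
 [267.87383266 215.13939593]
 [377.23500906 215.14623831]]
```

View pics/w22.png

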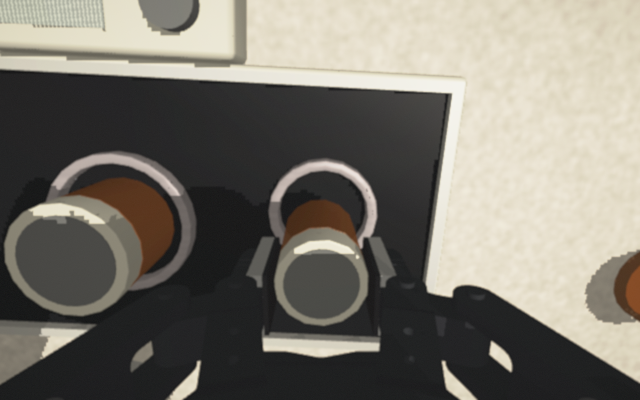

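Emit:
step_arm(fingers=[0.8,0.8,0.8,0.8,0.8,0.8,0.8,0.8], slide=[[0,0.0006,0.01],[0,0,0.012],[0,0,0.006],[0,0,0.002],[0,0,0.001],[0,0,0.001],[0,0,0],[0,0,0]], rotation=[[0,0,0],[0,0,0],[0,0,0],[0,0,0],[0,0,0],[0,0,0],[0,0,0],[0,0,0]])

```text
t: 31.6
tool_pos: [630.4, -85.6, 60.4]
tcp_rot: [1.0, 0.017, 0.0, 0.0]
wrist_force: [-0.0, 0.3, 0.0]
gripper_width: 34.8
```

Emit:
step_arm(fingers=[0.8,0.8,0.8,0.8,0.8], slide=[[0,0,0.001],[0,0,0.001],[0,0,0.001],[0,0,0],[0,0,0]], rotation=[[0,0,0],[0,0,0],[0,0,0],[0,0,0],[0,0,0]])

```text
t: 32.1
tool_pos: [630.7, -85.6, 58.1]
tcp_rot: [1.0, 0.017, 0.0, 0.0]
wrist_force: [-1.1, 1.1, 4.8]
gripper_width: 34.9
```

Emit:
step_arm(fingers=[0.8,0.6,0.4,0.3,0.2,0.2,0.2,0.2,0.2,0.2], slide=[[0,0,-0.001],[0,0,0],[0,0,0],[0,0,0],[0,0,0],[0,0,-0.02],[0,0,-0.04],[0,0,-0.04],[0,0,0],[0,0,0]], rotation=[[0,0,0],[0,0,0],[0,0,0],[0,0,0],[0,0,0],[0,0,0],[0,0,0],[0,0,0],[0,0,0],[0,0,0]])

```text
t: 33.1
tool_pos: [630.9, -85.8, 159.5]
tcp_rot: [1.0, 0.017, 0.001, 0.0]
wrist_force: [0.5, -0.1, -0.4]
gripper_width: 68.4
```

Emit:
step_arm(fingers=[0,0,0,0,0,0,0], slide=[[-0.01,0,-0.01],[-0.02,0,-0.02],[-0.025,0,-0.02],[-0.025,0,0],[-0.02,0,0],[0,0,0],[0,0,0]], rotation=[[0,0,0],[0,0,0],[0,0,0],[0,0,0],[0,0,0],[0,0,0],[0,0,0]])

```text
t: 33.8
tool_pos: [529.9, -88.9, 207.0]
tcp_rot: [1.0, 0.017, -0.001, -0.0]
wrist_force: [0.4, -0.9, 1.1]
gripper_width: 85.4
```

```bash
python3 -c "
from jar import *
r,im,Q,k=top(630,-85.5,79,30,name='w23');print(r);q=Q[cv2.erode(k.astype('uint8'),np.ones((7,7)))>0];print(np.median(q[:,2]),q[:,2].std())
r,im,Q,k=top(618,35,79,45);print(r)
t=grab('scene'); cv2.imwrite('pics/s23.png',cv2.resize(t['frame'][90:350,180:500],None,fx=2.3,fy=2.3,interpolation=cv2.INTER_CUBIC)[:,:,::-1])
goto([600,0,200])
for n in ['pin_plate_center','odd_plate_center','wide_jar_center','narrow_jar_center','open_jar_center','dish_center']: print(n,[(d['location'],d['confidence']) for d in finder.mark_of('scene',n)])
"
```

```text
(array([628.9445356 , -83.90768872]), np.float64(34.8845571950302), np.float64(1.0))
80.22281675254524 0.7531800049770049
(array([617.03957738,  34.21430171]), np.float64(58.06349708684804), np.float64(0.9008264462809917))
t 33.95 at [530.8 -89.  207.5] yaw 0.0349 rotvec [-0.0004  0.0011 -0.    ] slide m [ 0.0723 -0.0865  0.0075] w 85.3 F [0.5 0.  0.1]
pin_plate_center [([610.4, 157.1, 45.9], 0.96), ([445.6, 76.0, 2.2], 0.72)]
odd_plate_center [([446.6, 75.9, 3.0], 0.73)]
wide_jar_center [([616.3, 36.3, 51.5], 0.91)]
narrow_jar_center [([624.4, -80.6, 49.6], 0.84)]
open_jar_center [([576.8, -321.0, 28.7], 0.6)]
dish_center [([610.9, 156.0, 58.7], 0.8), ([620.5, 35.6, -0.3], 0.72)]
```

View pics/w23.png

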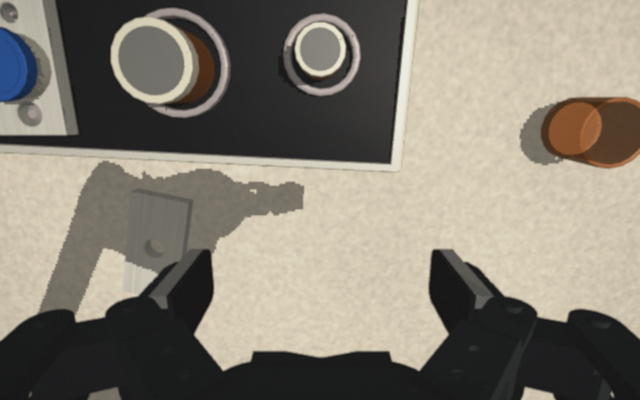

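View pics/s23.png

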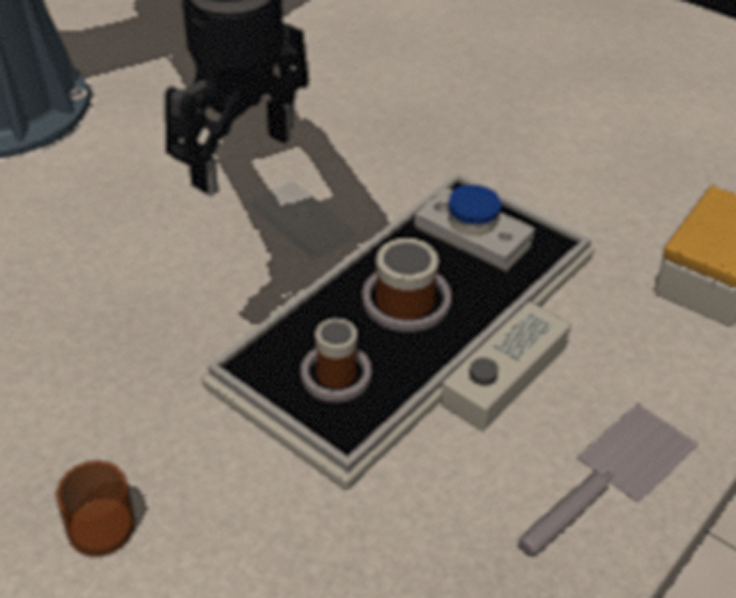

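```bash
python3 -c "
from bench import arm
print(arm.close_job())"
```

```text
the job is handed in; nothing more can be done
None
```

The shaker is loaded as asked, and I handed the job in at about 34 s on the robot's clock. No verdict came back, so this rests on my own checks.

- **Two-hole plate:** it sits on the round and diamond pins. The arm met firm contact at the height expected for full seating. The depth map put its top 21.7 mm above the deck (22 mm expected) with almost no tilt.
- **Dish:** it stands upright on the plate, within about 1 mm of the middle.
- **Wide jar:** it is upright in the wide ring. Contact came at deck height, and it is 1–2 mm off the ring centre.
- **Narrow jar:** it is upright in the narrow ring. Contact came at deck height, and it is about 2 mm off the ring centre.
- **Left in place:** the open jar and the single-hole plate were not touched, and the final views show them where they were. The gripper ended open and clear of everything.

**Disagreements**
- **Narrow ring position:** I measured it about 9 mm further out in x than the even row spacing implied, and 4 mm further than the network's estimate. I used my measurement, and the last pictures show the jar inside the ring.
- **Dish lid tilt:** one tilt fit came out at 0.24, apparently because it included edge points. Depth readings across the lid were flat.
- **Final network positions:** they differed from mine by 2–6 mm (the narrow jar was furthest off), slightly more than their stated accuracy of about 4 mm.

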